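# Draw the parts tote out from under the riser with the hook

## Task

The parts tote stands too deep under the desk riser to reach by hand. Draw the pull hook out of its blue garage by the bare steel neck, stand it on the desk and let go, then take it again near the end of its orange handle, hook its claw over the tote's front lip and drag the tote forward until all of it is clear of the riser. Finally unhook and stand the hook on the desk clear of the tote; do not touch the tote with the gripper or tip it, and leave the other things on the desk where they are.

Things in the scene. Friction and masses are not known exactly. Their poses are not given: they have to be found in the camera images.
- garage: Blue sheet-metal tunnel fixed to the desk, 110 long (its x), 100 over its flanges, 76 high; inside 56 wide, 72 high. Origin at the centre of its underside; +x is the way its open mouth faces (55 mm from the origin); the other end is closed. The hook's handle starts inside it, out of reach; pull the hook straight out along +x, at least 105 mm.
- hook: Pull hook 200 long, 40 wide, 59 high, 0.14 kg, standing on claw and foot, underneath open. Origin mid-length on its underside; x from handle to claw, z up. Steel claw plate: x 95 to 100 mm, 40 wide, z 0 to 50. Bare steel neck 16 wide: x -30 to 98, z 40 to 54. Orange handle 24 wide: x -100 to -28, z 35 to 59; its foot, 40 wide: x -100 to -86, down to z 0
- hook_neck (a point): middle of the bare steel neck, 48 mm from the hook's origin toward the claw, 47 mm above its underside; the place for the first grasp, from above across the 16 mm width. It starts about 50 mm outside the garage's mouth.
- hook_grip (a point): point in the orange handle, 30 mm from its rear end and 47 mm above the hook's underside (x -70); the place for the second grasp, from above across the 24 mm width; a grasp within 50 mm of it counts
- hook_claw (a point): middle of the claw's lower edge (x 97.5, z 0 in the hook's frame)
- tote: Grey open tote, outside 110 (its x) by 120 by 50 high, walls and floor 4 thick, rim turned out 5 mm all round; 0.4 to 0.75 kg, slides on the desk. Origin under the middle of its front wall; x points away from the robot (turned up to 0.15 rad): the box runs from x 0 to 110 mm; a red-lidded tin fixed in its rear leaves 35 mm free behind the front wall. The black mat before it (x 0.256 to 0.556, y -0.242 to 0.245) is 3 mm thick.
- tote_lip (a point): middle of the top of the tote's front wall: 50 mm above its underside; the wall's inner face lies 2 mm behind it (+x)
- riser_edge (a point): point on the lower front edge of the riser's board. The edge runs along y (-0.336 to 0.29) at this x; the board is 14 thick, its underside 152 mm above the desk, and reaches 160 mm back; front legs at y 0.27 and -0.32. Laptop and bottles stand on it; wall cabinets hang above from z 0.386 up, starting 60 mm in front of this edge.
- keyboard: slim black keyboard, 167x300x14, lying right of the tote's way, bystander; origin at the centre of its underside
- mouse: dark grey mouse, 97x64x36, bystander; origin at the centre of its underside
- tape_roll: roll of tape lying flat, 92 across, 46 high, bystander; origin at the centre of its underside
- marker: white felt marker with blue cap, 136 long, on the mat, bystander
- needle_pliers: blue needle-nose pliers, 101x129x12, lying on the mat, bystander

How it is judged:
By the outcome, as a careful person would: the job done as asked, in the order asked, and still so for the second after the job is handed in, with the robot touching nothing.
It also fails if it takes over 58 s, if anything falls off the work surface, if the arm or the gripper's body presses on something with over 40 N, if the wrist force passes 120 N, or if a joint passes its speed limit or range.

## Robot

A 6-joint arm with a two-finger parallel gripper is mounted at the origin on a cart in front of the work surface, level with it; the furniture and walls round the work are solid. World frame = base frame: x ahead of the robot, y to its left, z up, the work surface at z = 0. Lengths are in m, angles in rad, forces in N, time in s.
With the tool pointing down it reaches from about 0.35 to 0.975 m from the base axis. Payload 4.9 kg.
Tool frame: the origin (TCP) lies on the centre line of the jaws, within the pads' length; the fingertips stand 11 mm ahead of it and the grasp point (between the pads) lies 8 mm behind it (manip.finger_overhang is the distance from the TCP to the fingertips, in m); y points along the fingers, z is the direction in which the jaws open and shut, and the axes are right-handed (so a half turn about y gives the same grasp; the last joint's range is limited). The gripper opens to 85 mm and grips with 20 to 120 N. Pads are 22 mm wide; open, the fingers measure 114 mm over their backs; the gripper's body (76 mm by 85 mm) begins 54 mm behind the grasp point. The pads swing forward as they close: fully open they stand 13 mm farther back than shut.
Start: joints at [1.186, 0.053, 1.613, -0, 1.476, -0.119], TCP at [0.164, 0.603, 0.213] pointing down, gripper open.
Joint ranges: [-3.01, 3.01], [-1.01, 2.22], [0.06, 2.58], [-1.02, 4.17], [0.09, 2.62], [-3.14, 3.14]. Speed limits (rad/s): [2.57, 2.57, 3.14, 3.14, 3.14, 3.14].

## Interface

Orientations are given as a unit quaternion [w, x, y, z].
In Python, from plant import readout, cams, workorder, manip gives the robot as it stands.
- The arm moves only by the tool play_rows, never from a script. Its arguments are lists of equal length, an entry for each row: "slide": the shift along the tool's x, y, z in cm, a list of three; "yaw": the turn about the tool's y in degrees; "grip": the closure, from -1 (fully open) to 1 (shut), so that 0 is half open. In form: {"slide": [[x, y, z], ...], "yaw": [yaw, ...], "grip": [grip, ...]}. A call has 1 to 12 rows; each row shifts and turns the commanded pose from where the row before left it, along the tool's axes as they then stand; what a row does not reach is not made up. A row lasts 1/10 s, in which the tool goes at most 50 mm and 8.59 degrees, less where a joint would pass 70% of its speed; a pose out of reach is approached as far as the arm can. A call with a gripper value outside its range is refused whole. The fingers move at their own pace and stop on an object; the grip force is fixed at half the most. Time passes only in rows, so rows that do not move let the fingers close. It gives the time, the measured TCP pose, the force and the opening at its end, in the units of the state.
- readout.state(): the state, without advancing time (a new reading comes with each control period).
- cams.grab_frame(name): name is "scene" or "side" or "wrist"; returns a dict with "image" (384x512x3 uint8, red, green, blue), "mtx" (3x3 intrinsics, pixels), "R" (3x3) and "t" (3): a world point X has camera coordinates R X + t; the wrist camera has in their place "mount" (4x4, takes a point from camera to tool coordinates, whose origin is the TCP and whose axes are the tool frame's). Camera axes: x right, y down, z forward; pixel columns grow to the right and rows downward; lengths in m; the calibration is good to about 2 mm. The wrist camera is an equidistant fisheye: a pixel r from the principal point sees the ray r / f radians off the axis. A picture is of the moment at which its call begins: read the wrist's pose just before it. There is no depth.
- workorder.job_done(): hands the job in, once; it reports no verdict.
The state is a dict: "time": time; "joint_pos": joint angles; "joint_vel": joint speeds; "joint_efforts": joint torques, N m; "tool_pos": TCP position; "tool_rot": TCP orientation; "contact_force": force on the tool from outside, world axes, zero at the start; "ft_torque": the same for the moment, N m; "gripper_width": opening from 0.0 (shut) to 1.0 (fully open).
Only numpy, scipy, OpenCV 4.12 (cv2) and the standard library are available. Lean on these libraries where they do the work, as an engineer would, in place of code of your own. Each camera call takes 0.05 s, during which the arm holds its last target.

## Working session

There is one attempt and no reset: what is moved stays moved. The work goes in short steps, Python scripts to look and compute and a tool call to move; the robot and the scene stay as the last step left them, time stands still between calls to the robot, and variables do not carry over. Pictures are saved under pics/ and viewed, and the job is handed in when it is done.

Besides the shell and the picture viewer there is one more tool, called after "Call:" by a JSON object that holds its "api" and its "payload". play_rows: Moves the arm, as the interface text tells. Its arguments: {"type":"object","properties":{"slide":{"type":"array","items":{"type":"array","items":{"type":"number"}}},"yaw":{"type":"array","items":{"type":"number"}},"grip":{"type":"array","items":{"type":"number"}}},"required":["slide","yaw","grip"]}

```bash
ls; mkdir -p pics; python3 - <<'E'
from plant import readout,cams,manip
import cv2
s=readout.state();print(s)
print([a for a in dir(manip) if a[0]!='_'])
for n in("scene","side","wrist"):
    f=cams.grab_frame(n);cv2.imwrite(f"pics/a_{n}.png",f["image"][:,:,::-1])
    print(n,{k:v for k,v in f.items() if k!="image"})
E
```

```text
pics
{'time': 0.0, 'joint_pos': array([ 1.18599378e+00,  5.33424467e-02,  1.61433167e+00,  3.29131022e-06,
        1.47599371e+00, -1.19013150e-01]), 'joint_vel': array([ 0.00061281, -0.00031805,  0.00026768, -0.00066743, -0.00106192,
       -0.00119262]), 'joint_efforts': array([-1.75997920e-03, -3.93678439e+01, -3.70177102e+01, -8.49719117e-05,
        7.02552090e-03, -1.70746421e-05]), 'tool_pos': array([0.16392086, 0.60242171, 0.21184949]), 'tool_rot': array([-0.70016123,  0.70158171, -0.09387844,  0.09351045]), 'contact_force': array([-0.40935654, -0.38239292,  0.06754978]), 'ft_torque': array([-0.0169306 ,  0.03657031,  0.00983871]), 'gripper_width': 0.9961719847731962}
['IKError', 'finger_overhang']
scene {'mtx': array([[376.42266866,   0.        , 252.73589052],
       [  0.        , 376.42266866, 191.55403467],
       [  0.        ,   0.        ,   1.        ]]), 'R': array([[ 0.52515941, -0.85092511, -0.01157775],
       [-0.57776557, -0.34652069, -0.7389928 ],
       [ 0.6248156 ,  0.39477825, -0.67361384]]), 't': array([-0.28838872,  0.40787103,  0.96645188])}
side {'mtx'
[... 180 characters left out ...]
2, -0.99403874,  0.00850481],
       [-0.84718923, -0.09710671, -0.52234154],
       [ 0.5200536 ,  0.04957085, -0.85269395]]), 't': array([-0.04728407,  0.54127221,  1.16251424])}
wrist {'mtx': array([[297.31863964,   0.        , 260.39073951],
       [  0.        , 297.31863964, 192.22467308],
       [  0.        ,   0.        ,   1.        ]]), 'mount': array([[-1.69902731e-04,  9.46639141e-01,  3.22295374e-01,
        -8.40461158e-02],
       [ 1.27604065e-03, -3.22294911e-01,  9.46638454e-01,
        -1.60439323e-01],
       [ 9.99999171e-01,  5.72098456e-04, -1.15319124e-03,
         8.68684547e-04],
       [ 0.00000000e+00,  0.00000000e+00,  0.00000000e+00,
         1.00000000e+00]])}
```

View pics/a_scene.png

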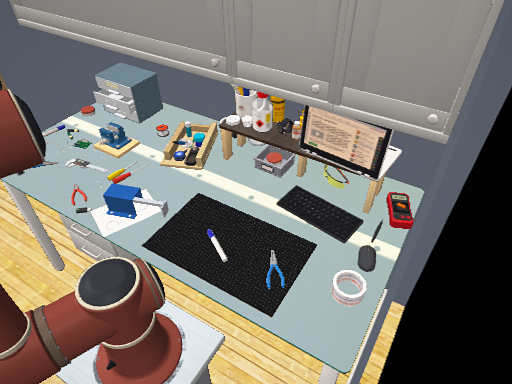

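View pics/a_side.png

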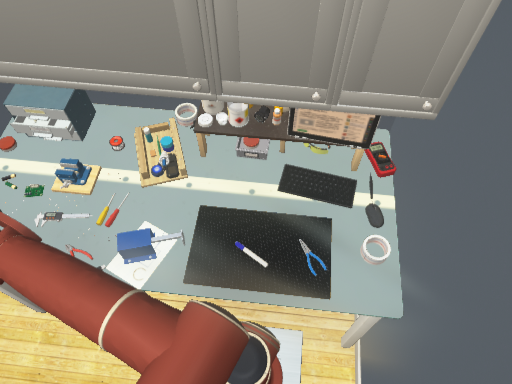

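View pics/a_wrist.png

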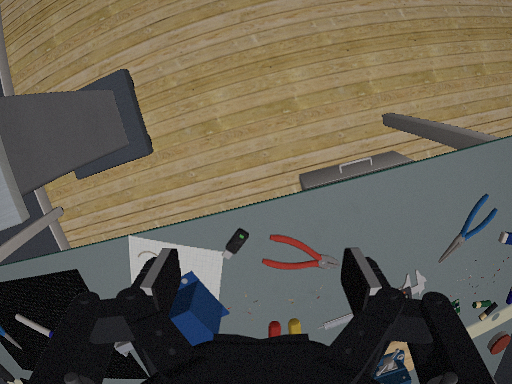

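The scene view shows the garage at about (123,201), with the hook's neck and claw sticking out to (165,208). The tote is under the riser at (273,160), and the mat, pliers and marker are in front of it. I'll zoom in on both.

```bash
cat > h.py <<'E'
import numpy as np,cv2
from plant import readout,cams
def grab(n):
    s=readout.state(); f=cams.grab_frame(n); f["s"]=s; return f
def ray(f,uv):
    K=f["mtx"];u,v=uv
    x=(u-K[0,2])/K[0,0];y=(v-K[1,2])/K[1,1]
    if "R" in f:
        d=f["R"].T@np.array([x,y,1]);o=-f["R"].T@f["t"];return o,d/np.linalg.norm(d)
    th=np.hypot(x,y);k=np.sin(th)/th if th>1e-9 else 1
    d=np.array([x*k,y*k,np.cos(th)])
    R=rot(f["s"]["tool_rot"]);M=f["mount"]
    return R@M[:3,3]+f["s"]["tool_pos"],R@M[:3,:3]@d
def rot(q):
    from scipy.spatial.transform import Rotation
    return Rotation.from_quat([q[1],q[2],q[3],q[0]]).as_matrix()
def onz(f,uv,z):
    o,d=ray(f,uv);return o+d*(z-o[2])/d[2]
def proj(f,X):
    X=np.asarray(X,float)
    if "R" in f:
        c=f["R"]@X+f["t"];K=f["mtx"];return K[0,0]*c[0]/c[2]+K[0,2],K[1,1]*c[1]/c[2]+K[1,2]
    R=rot(f["s"]["tool_rot"]);M=f["mount"]
    p=R.T@(X-f["s"]["tool_pos"]);c=M[:3,:3].T@(p-M[:3,3])
    th=np.arctan2(np.hypot(c[0],c[1]),c[2]);a=np.arctan2(c[1],c[0]);K=f["mtx"]
    return K[0,0]*th*np.cos(a)+K[0,2],K[1,1]*th*np.sin(a)+K[1,2]
def crop(f,u0,u1,v0,v1,k,name):
    im=f["image"][v0:v1,u0:u1,::-1];cv2.imwrite(name,cv2.resize(im,None,fx=k,fy=k,interpolation=cv2.INTER_CUBIC))
E
python3 - <<'E'
from h import *
f=grab("scene");g=grab("side")
crop(f,90,190,170,245,8,"pics/b1.png");crop(f,225,325,130,190,8,"pics/b2.png")
crop(g,100,200,210,280,8,"pics/b3.png");crop(g,190,310,110,190,6,"pics/b4.png")
E
```

```text
(no output)
```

View pics/b1.png

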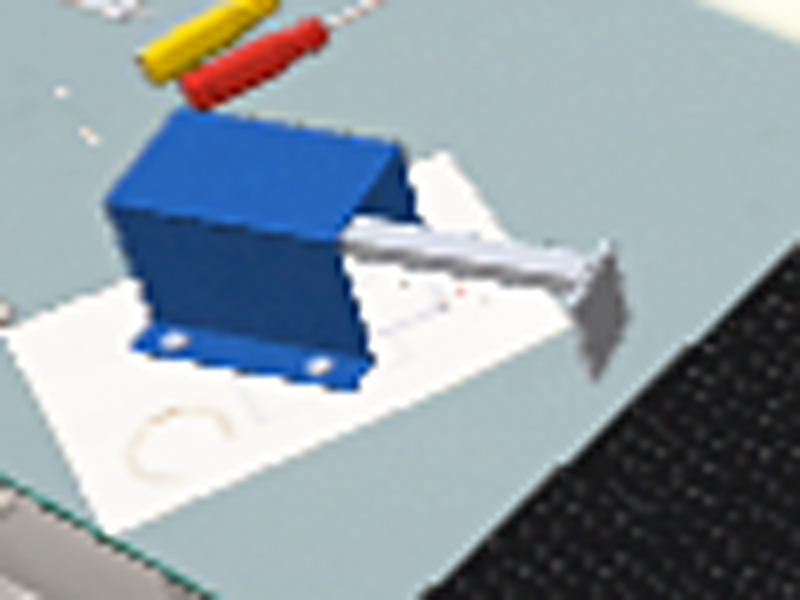

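View pics/b2.png

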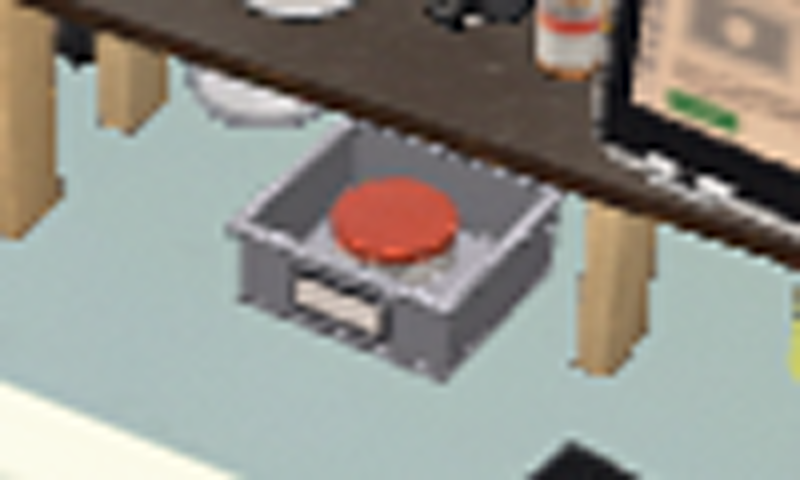

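View pics/b3.png

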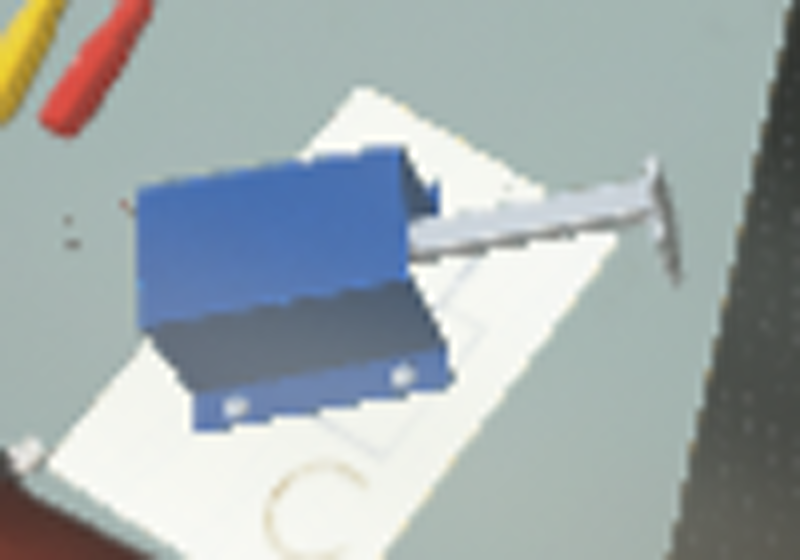

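View pics/b4.png

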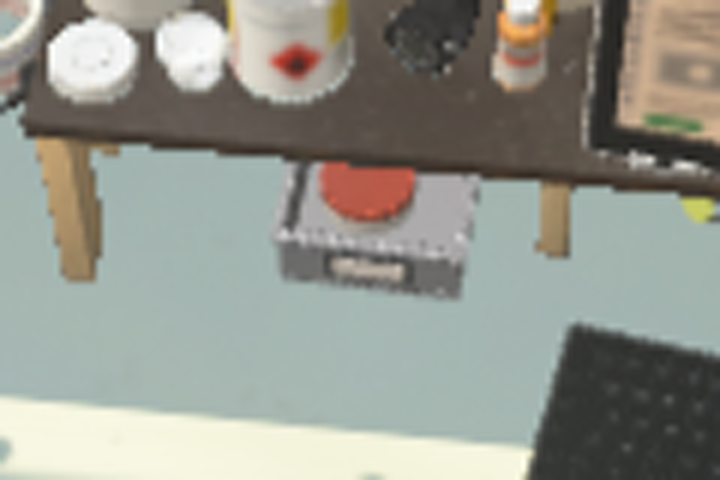

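```bash
python3 - <<'E'
from h import *
np.set_printoptions(precision=4,suppress=True)
f=grab("scene");g=grab("side")
B1=lambda p:(90+p[0]/8-.0,170+p[1]/8);B2=lambda p:(225+p[0]/8,130+p[1]/8)
B3=lambda p:(100+p[0]/8,210+p[1]/8);B4=lambda p:(190+p[0]/6,110+p[1]/6)
for n,F,T,pts in [("sc",f,B1,[("gar top",(180,108),.076),("gar top",(405,148),.076),("gar top",(340,240),.076),("gar top",(107,205),.076),
 ("neck@gar up",(350,218),.054),("neck@gar lo",(345,245),.054),("neck@claw up",(590,252),.054),("neck@claw lo",(572,282),.054),("claw bot R",(596,380),0),("claw top R",(572,300),.05),("claw top L",(608,243),.05),("claw bot L",(630,315),0)]),
 ("si",g,B3,[("gar",(137,188),.076),("gar",(403,147),.076),("gar",(408,280),.076),("gar",(147,328),.076),("neck@gar up",(412,222),.054),("neck@gar lo",(412,250),.054),("neck@claw up",(648,180),.054),("neck@claw lo",(650,208),.054),("claw bot R",(678,282),0),("claw top L",(650,158),.05)]),
 ("sc",f,B2,[("rim FL",(230,228),.05),("rim FR",(445,305),.05),("rim BR",(562,195),.05),("bot FL",(240,300),0),("bot FR",(442,380),0),("riser e",(340,115),.152),("riser e",(560,190),.152)]),
 ("si",g,B4,[("rim FL",(275,240),.05),("rim FR",(470,258),.05),("bot FL",(283,280),0),("bot FR",(460,298),0),("riser low",(30,135),.152),("riser low",(500,178),.152)])]:
    for nm,p,z in pts: print(n,nm,onz(F,T(p),z))
E
```

```text
sc gar top [0.3732 0.4753 0.076 ]
sc gar top [0.4052 0.3702 0.076 ]
sc gar top [0.3481 0.3523 0.076 ]
sc gar top [0.3122 0.4541 0.076 ]
sc neck@gar up [0.3747 0.3798 0.054 ]
sc neck@gar lo [0.3611 0.3692 0.054 ]
sc neck@claw up [0.4126 0.2752 0.054 ]
sc neck@claw lo [0.3946 0.2693 0.054 ]
sc claw bot R [0.3906 0.2643 0.    ]
sc claw top R [0.389  0.2652 0.05  ]
sc claw top L [0.4237 0.2756 0.05  ]
sc claw bot L [0.4289 0.2783 0.    ]
si gar [0.3733 0.477  0.076 ]
si gar [0.4043 0.3723 0.076 ]
si gar [0.3455 0.3549 0.076 ]
si gar [0.313  0.4544 0.076 ]
si neck@gar up [0.3805 0.3674 0.054 ]
si neck@gar lo [0.3679 0.3642 0.054 ]
si neck@claw up [0.4108 0.2731 0.054 ]
si neck@claw lo [0.3981 0.2695 0.054 ]
si claw bot R [0.3886 0.264  0.    ]
si claw top L [0.4229 0.2755 0.05  ]
sc rim FL [0.7831 0.139  0.05  ]
sc rim FR [0.7842 0.0198 0.05  ]
sc rim BR [0.8904 0.0116 0.05  ]
sc bot FL [0.7906 0.1383 0.    ]
sc bot FR [ 0.788   0.0214 -0.    ]
sc riser e [0.7673 0.0694 0.152 ]
sc riser e [ 0.7676 -0.0423  0.152 ]
si rim FL [0.7829 0.1389 0.05  ]
si rim FR [0.7829 0.0123 0.05  ]
si bot FL [ 0.7882  0.1367 -0.    ]
si bot FR [0.787  0.0182 0.    ]
si riser low [0.7681 0.2826 0.152 ]
si riser low [ 0.7679 -0.005   0.152 ]
```

```bash
python3 - <<'E'
from h import *
np.set_printoptions(precision=4,suppress=True)
f=grab("scene");s=readout.state();print(s["time"]);print(rot(s["tool_rot"]),s["tool_pos"])
for nm,p,z in[("marker",(208,232),.01),("marker",(226,261),.01),("pliers tip",(274,251),.006),("pl",(268,286),.006),("pl",(284,287),.006),("mat",(203,194),.003),("mat",(143,243),.003),("mat",(316,242),.003),("mat",(273,313),.003)]:print(nm,onz(f,p,z))
R=rot(s["tool_rot"])
# needed for jaw axis across hook (u=-72.5deg)
u=np.array([np.cos(np.radians(-72.5)),np.sin(np.radians(-72.5)),0])
for sg in(1,-1):
    x=sg*u;ang=np.degrees(np.arctan2(-(x@R[:,2]),x@R[:,0]));print("yaw about tool y:",ang)
    x=sg*np.array([1,0,0]);print(" for +x", np.degrees(np.arctan2(-(x@R[:,2]),x@R[:,0])))
print("d in tool", R.T@(np.array([.390,.318,.13])-s["tool_pos"])*100)
E
```

```text
0.4
[[ 0.9649 -0.0001  0.2627]
 [-0.2627 -0.0003  0.9649]
 [-0.     -1.     -0.0003]] [0.1641 0.6029 0.2129]
marker [0.4083 0.0875 0.01  ]
marker [ 0.3414 -0.0315  0.01  ]
pliers tip [ 0.4548 -0.1375  0.006 ]
pl [ 0.3331 -0.1857  0.006 ]
pl [ 0.3543 -0.2271  0.006 ]
mat [0.5543 0.2202 0.003 ]
mat [0.2651 0.2449 0.003 ]
mat [ 0.5596 -0.2348  0.003 ]
mat [ 0.267  -0.2397  0.003 ]
yaw about tool y: 57.271420432793484
 for +x -15.228577436135266
yaw about tool y: -122.72857956720651
 for +x 164.77142256386475
d in tool [ 29.2787   8.297  -21.5589]
```

Call:
{"api": "play_rows", "payload": {"slide": [[2.44, 0.6, -1.8], [2.44, 0.6, -1.8], [2.44, 0.6, -1.8], [2.44, 0.6, -1.8], [2.44, 0.6, -1.8], [2.44, 0.6, -1.8], [2.44, 0.6, -1.8], [2.44, 0.6, -1.8], [2.44, 0.6, -1.8], [2.44, 0.6, -1.8], [2.44, 0.6, -1.8], [2.44, 0.6, -1.8]], "yaw": [0, 0, 0, 0, 0, 0, 0, 0, 0, 0, 0, 0], "grip": [-1, -1, -1, -1, -1, -1, -1, -1, -1, -1, -1, -1]}}

```text
time: 1.6
tool_pos: [0.3906, 0.3167, 0.1411]
tool_rot: [0.701, -0.701, 0.094, -0.094]
contact_force: [0.5, 0.7, 0.1]
gripper_width: 1.002
```

Call:
{"api": "play_rows", "payload": {"slide": [[0, 0, 0], [0, 0, 0], [0, 0, 0], [0, 0, 0], [0, 0, 0], [0, 0, 0], [0, 0, 0], [0, 0, 0], [0, 0, 0], [0, 0, 0]], "yaw": [7.2, 7.2, 7.2, 7.2, 7.2, 7.2, 7.2, 6.9, 0, 0], "grip": [-1, -1, -1, -1, -1, -1, -1, -1, -1, -1]}}

```text
time: 2.6
tool_pos: [0.39, 0.3177, 0.1412]
tool_rot: [0.571, -0.571, 0.418, -0.418]
contact_force: [1.2, 0.7, 0.0]
gripper_width: 1.001
```

```bash
cat > st.py <<'E'
from h import *
np.set_printoptions(precision=4,suppress=True)
s=readout.state();R=rot(s["tool_rot"]);print(round(s["time"],2),s["tool_pos"],"F",s["contact_force"],"w",s["gripper_width"],"xdir",np.degrees(np.arctan2(R[1,0],R[0,0])),"tilt",R[:,1])
E
python3 - <<'E'
import st
from h import *
f=grab("wrist");cv2.imwrite("pics/c.png",f["image"][:,:,::-1])
E
```

```text
2.6 [0.39   0.3177 0.1412] F [1.2414 0.6918 0.0086] w 1.000961669157975 xdir -72.38880585876716 tilt [ 0.0001  0.0001 -1.    ]
```

View pics/c.png

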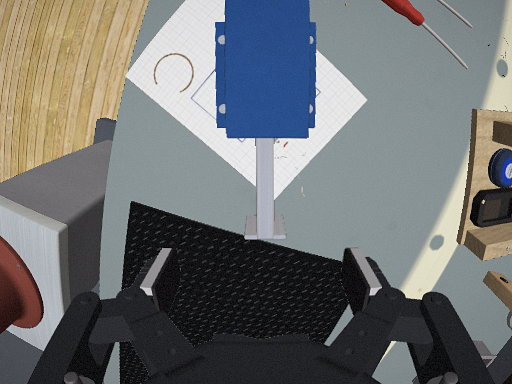

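The hook lies nearly straight up the picture: the neck is at columns 257–274 and the claw at (265,228).

```bash
python3 - <<'E'
from h import *
np.set_printoptions(precision=4,suppress=True)
f=grab("wrist");crop(f,225,305,125,245,5,"pics/c2.png")
im=f["image"].astype(int)
for v in(145,160,175,190,205):
    r=im[v,240:290]; m=np.where((r.min(1)>140)&(r.max(1)-r.min(1)<30))[0]+240; print(v,m.min(),m.max()) if len(m) else print(v,"-")
    print(r.mean(1)[8:45].astype(int))
E
```

```text
145 240 289
[232 233 227 230 232 232 232 103 168 180 186 188 180 180 179 178 180 184
 179 180 183 185 183 182 174 190 233 234 234 233 231 225 226 233 236 216
  91]
160 240 289
[232 234 233 233 226 225 232 238 161 176 186 189 182 181 182 179 182 180
 181 181 186 182 185 181 175 184 237 229 232 234 229 229 231 228 230 232
 232]
175 242 289
[231 227 230 229 227 232 236 235 139 173 189 187 184 179 180 182 182 185
 181 180 186 181 180 185 175 183 240 234 231 227 227 234 235 233 234 232
 228]
190 240 289
[145 145 144 143 147 148 147 147 130 170 190 186 185 181 179 182 184 184
 182 178 184 185 187 188 178 175 233 233 232 233 233 234 234 232 223 142
 147]
205 241 285
[148 147 147 146 146 148 149 146 116 165 184 186 183 179 179 180 179 186
 181 180 186 180 181 188 180 169 119 152 147 148 148 149 148 147 143 150
 149]
```

View pics/c2.png

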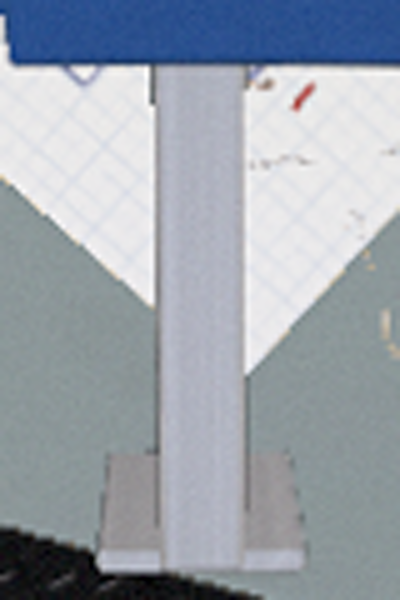

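```bash
python3 - <<'E'
from h import *
np.set_printoptions(precision=4,suppress=True)
f=grab("wrist");s=f["s"];R=rot(s["tool_rot"])
for uv in[(264.6,145),(264.7,175),(265,205),(265.3,238.5)]:
    p=onz(f,uv,.054);print(p,"tool",R.T@(p-s["tool_pos"])*100)
for uv in[(244.5,239),(285.8,239)]:
    p=onz(f,uv,.05);print("claw",p,R.T@(p-s["tool_pos"])*100)
E
```

```text
[0.3802 0.3584 0.054 ] tool [-4.1706  8.7151  0.2971]
[0.3883 0.3334 0.054 ] tool [-1.5445  8.715   0.3156]
[0.3971 0.307  0.054 ] tool [1.2333 8.7149 0.3558]
[0.4077 0.275  0.054 ] tool [4.6093 8.7147 0.4046]
claw [0.3897 0.2665 0.05  ] [ 4.8778  9.1146 -1.5711]
claw [0.4273 0.2783 0.05  ] [4.8858 9.1148 2.3727]
```

Call:
{"api": "play_rows", "payload": {"slide": [[-0.2, 1.2, 0.3], [0, 1.5, 0], [0, 1.5, 0], [0, 1.5, 0], [0, 1.5, 0], [0, 1.5, 0], [0, 1.0, 0], [0, 0.5, 0], [0, 0, 0], [0, 0, 0]], "yaw": [-0.7, 0, 0, 0, 0, 0, 0, 0, 0, 0], "grip": [-1, -1, -1, -1, -1, -1, -1, -1, -1, -1]}}

```text
time: 3.75
tool_pos: [0.3927, 0.3208, 0.0396]
tool_rot: [0.573, -0.572, 0.415, -0.415]
contact_force: [-0.5, -0.8, 0.1]
gripper_width: 1.0
```

Call:
{"api": "play_rows", "payload": {"slide": [[0, 0, 0], [0, 0, 0], [0, 0, 0], [0, 0, 0], [0, 0, 0], [0, 0, 0], [0, 0, 0], [0, 0, 0]], "yaw": [0, 0, 0, 0, 0, 0, 0, 0], "grip": [-0.5, 0, 0.5, 1, 1, 1, 1, 1]}}

```text
time: 4.55
tool_pos: [0.3922, 0.3205, 0.039]
tool_rot: [-0.573, 0.573, -0.415, 0.415]
contact_force: [-0.5, 0.2, 0.6]
gripper_width: -0.001
```

```bash
python3 - <<'E'
import st
from h import *
f=grab("wrist");cv2.imwrite("pics/d.png",f["image"][:,:,::-1])
E
```

```text
4.55 [0.3922 0.3205 0.039 ] F [-0.497   0.244   0.5735] w -0.0014338445851818063 xdir -71.83098529906921 tilt [-0.0001 -0.0001 -1.    ]
```

View pics/d.png

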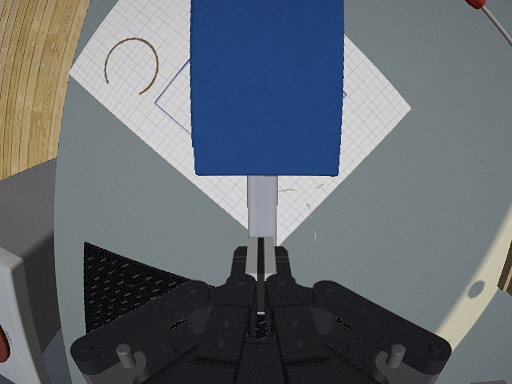

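The gripper reads fully shut, so I need to see where the fingers went relative to the neck.

```bash
python3 - <<'E'
from h import *
f=grab("wrist");crop(f,210,310,160,320,4,"pics/e0.png")
g=grab("side");crop(g,90,210,190,280,6,"pics/e1.png")
g=grab("scene");crop(g,80,200,150,240,6,"pics/e2.png")
E
```

```text
(no output)
```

View pics/e0.png

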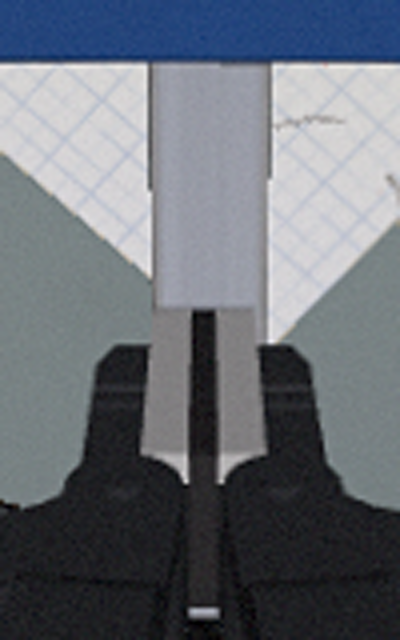

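View pics/e1.png

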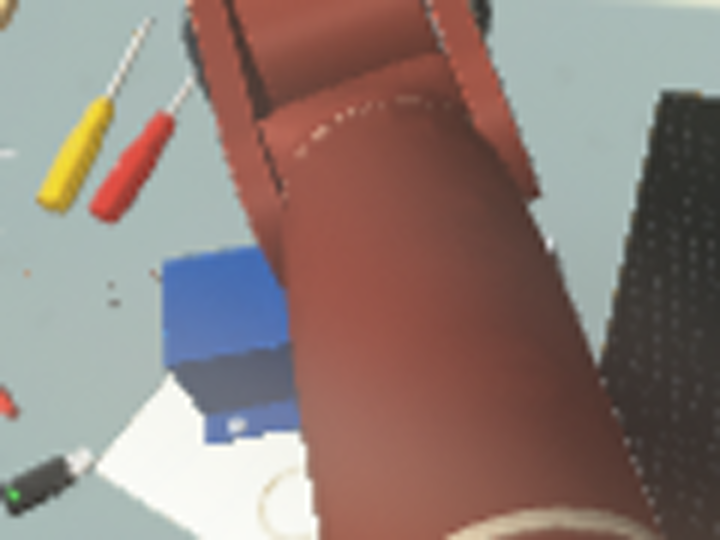

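View pics/e2.png

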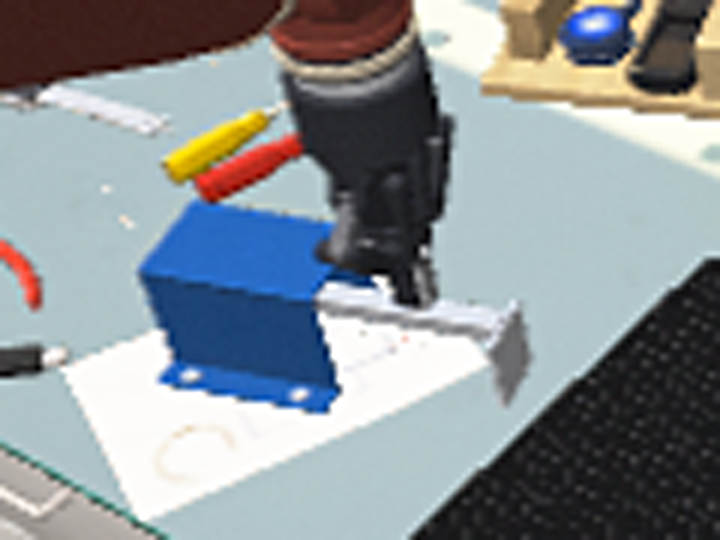

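```bash
python3 - <<'E'
from h import *
s=readout.state();g=grab("scene");w=grab("wrist");p=s["tool_pos"];R=rot(s["tool_rot"])
for nm,dy in(("tip",.011),("tcp",0),("grasp",-.008),("-.03",-.03)):
    q=p+R[:,1]*dy;u,v=proj(g,q);a,b=proj(w,q+R[:,0]*-.011);print(nm,q,"scene",u,v,"crop6",(u-80)*6,(v-150)*6,"wristcrop",(a-210)*4,(b-160)*4)
print([ (k,s[k]) for k in("joint_efforts","contact_force")])
# neck points in wrist now
f=w
for xx in(-.03,-.02,-.011): print(proj(w,[*(p+R[:,0]*xx)[:2],.054]))
E
```

```text
tip [0.39221844 0.32052059 0.02808871] scene 151.29846233345262 205.66103546436094 crop6 427.7907740007157 333.9662127861656 wristcrop 205.3935311259479 217.74830780242917
tcp [0.39221836 0.32052068 0.03908871] scene 150.68887235418777 203.40798192044883 crop6 424.1332341251266 320.447891522693 wristcrop 205.65279273214855 246.8649759811185
grasp [0.3922183  0.32052074 0.04708871] scene 150.24119061301144 201.75334360976268 crop6 421.44714367806864 310.5200616585761 wristcrop 205.85976568361298 270.207963329367
-.03 [0.39221815 0.32052092 0.06908871] scene 148.99080225178014 197.13188980578775 crop6 413.94481351068083 282.7913388347265 wristcrop 206.52586622921785 345.94179660493216
[('joint_efforts', array([ 1.22854226e-04, -3.01049924e+01, -3.24311793e+01,  3.09183190e-05,
        7.14843191e-04, -3.89365468e-06])), ('contact_force', array([-0.17781091,  0.24785745,  0.13908954]))]
(np.float64(261.57229767283775), np.float64(200.43945169760582))
(np.float64(261.54171855404564), np.float64(217.97071624679157))
(np.float64(261.51327196569144), np.float64(233.0101723229685))
```

```bash
python3 - <<'E'
from h import *
from plant import manip
print(manip.finger_overhang)
w=grab("wrist");M=w["mount"];K=w["mtx"]
def pt(t):
    c=M[:3,:3].T@(np.array(t)-M[:3,3]);th=np.arctan2(np.hypot(c[0],c[1]),c[2]);a=np.arctan2(c[1],c[0]);return K[0,0]*th*np.cos(a)+K[0,2],K[1,1]*th*np.sin(a)+K[1,2]
for z in(-.0425,.0425):
  for y in(.011,-.002,-.013,-.026): print("open",z,y,pt((-.011,y,z)),pt((.011,y,z)))
for y in(.011,0,-.01,-.02,-.03,-.04):print("shut",y,pt((-.011,y,0)),pt((-.011,y,.006)))
E
```

```text
0.011
open -0.0425 0.011 (np.float64(194.56753807957003), np.float64(214.06877655927894)) (np.float64(197.44380195539273), np.float64(244.38700064798277))
open -0.0425 -0.002 (np.float64(190.19469175665432), np.float64(222.5513720863904)) (np.float64(193.59502823260485), np.float64(254.27181351065093))
open -0.0425 -0.013 (np.float64(186.0598984769798), np.float64(230.6396787488106)) (np.float64(190.00438705422067), np.float64(263.5788545712026))
open -0.0425 -0.026 (np.float64(180.57434489942625), np.float64(241.47441369017528)) (np.float64(185.31476101873275), np.float64(275.86279215794843))
open 0.0425 0.011 (np.float64(327.99749374717305), np.float64(214.04347356265725)) (np.float64(325.03810650049036), np.float64(244.33167241967053))
open 0.0425 -0.002 (np.float64(332.5003774447597), np.float64(222.5116326229431)) (np.float64(329.00363394529353), np.float64(254.19823422134525))
open 0.0425 -0.013 (np.float64(336.7565115218546), np.float64(230.5835427760413)) (np.float64(332.7021975909237), np.float64(263.48553878843796))
open 0.0425 -0.026 (np.float64(342.40050033727647), np.flo
[... 217 characters left out ...]
18160273))
shut 0 (np.float64(261.4014287021968), np.float64(221.70886239070563)) (np.float64(271.5298845627409), np.float64(221.69467430158895))
shut -0.01 (np.float64(261.4661492606401), np.float64(229.082446066307)) (np.float64(272.1516548184763), np.float64(229.0627370035214))
shut -0.02 (np.float64(261.53785722521195), np.float64(237.29353139179375)) (np.float64(272.8397519284892), np.float64(237.26662623497177))
shut -0.03 (np.float64(261.61761429358273), np.float64(246.47845105043916)) (np.float64(273.6040750934197), np.float64(246.4421147690259))
shut -0.04 (np.float64(261.70666741155804), np.float64(256.80028892824055)) (np.float64(274.4561925297241), np.float64(256.75151918195917))
```

```bash
python3 - <<'E'
import cv2
a=cv2.imread("pics/c.png");cv2.imwrite("pics/c3.png",cv2.resize(a[230:330,110:410],None,fx=2.6,fy=2.6,interpolation=cv2.INTER_CUBIC))
E
```

```text
(no output)
```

View pics/c3.png

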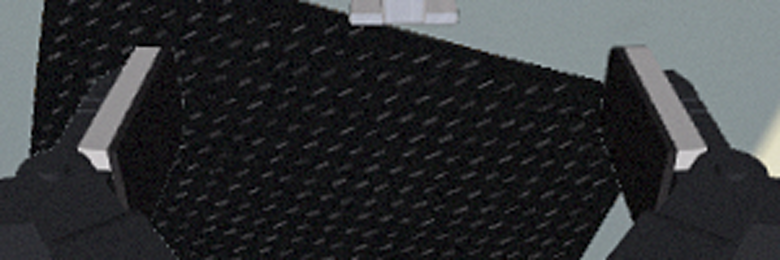

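The open pads in picture c end at row 248, where I predicted 222. The shut pads end at row 237, where I predicted 214. So the real fingertips are about 31 mm short of where the TCP and overhang figures put them, while the world height checks out (the claw measures 39.4 mm wide against 40). The jaws closed just above the neck. I'll open and go 31 mm lower.

Call:
{"api": "play_rows", "payload": {"slide": [[0, 0, 0], [0, 0, 0], [0, 0, 0], [0, 0, 0], [0, 0, 0], [0, 0, 0]], "yaw": [0, 0, 0, 0, 0, 0], "grip": [0, -1, -1, -1, -1, -1]}}

```text
time: 5.5
tool_pos: [0.3922, 0.3205, 0.0391]
tool_rot: [-0.573, 0.573, -0.415, 0.415]
contact_force: [0.6, -0.3, 0.6]
gripper_width: 0.992
```

Call:
{"api": "play_rows", "payload": {"slide": [[0, 0.5, 0.1], [0, 0.5, 0], [0, 0.5, 0], [0, 0.5, 0], [0, 0, 0]], "yaw": [0, 0, 0, 0, 0], "grip": [-1, -1, -1, -1, -1]}}

```text
time: 6.0
tool_pos: [0.3924, 0.3203, 0.0178]
tool_rot: [-0.572, 0.573, -0.415, 0.414]
contact_force: [-0.2, -0.7, -0.1]
gripper_width: 1.001
```

```bash
python3 - <<'E'
import st
from h import *
f=grab("wrist");cv2.imwrite("pics/f.png",f["image"][:,:,::-1])
g=grab("scene");crop(g,80,200,150,240,6,"pics/f2.png")
E
```

```text
6.0 [0.3924 0.3203 0.0178] F [-0.1572 -0.7481 -0.1345] w 1.000603105225408 xdir -71.83362431538703 tilt [-0.0019 -0.0011 -1.    ]
```

View pics/f.png

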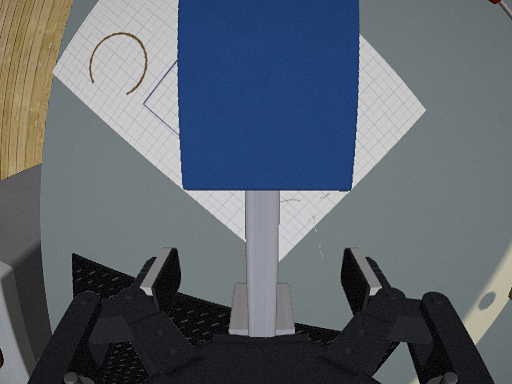

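View pics/f2.png

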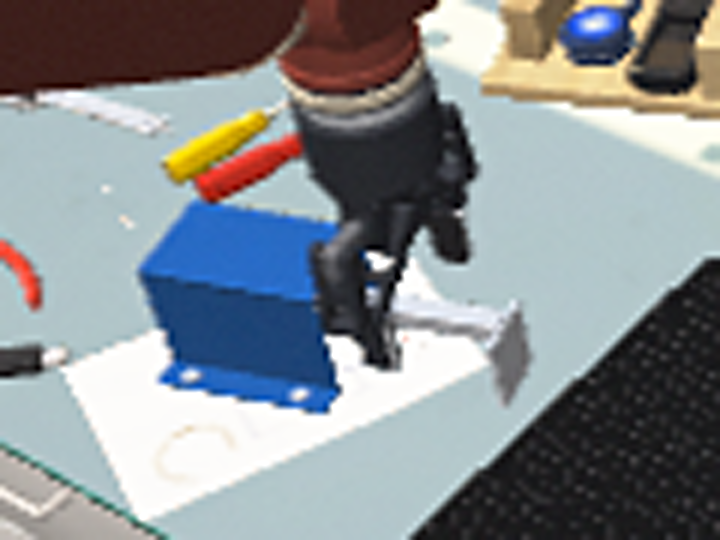

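Call:
{"api": "play_rows", "payload": {"slide": [[0, 0.5, 0], [0, 0.4, 0], [0, 0, 0], [0, 0, 0], [0, 0, 0], [0, 0, 0], [0, 0, 0], [0, 0, 0], [0, 0, 0], [0, 0, 0], [0, 0, 0]], "yaw": [0, 0, 0, 0, 0, 0, 0, 0, 0, 0, 0], "grip": [-1, -1, -1, -0.5, 0, 0.5, 1, 1, 1, 1, 1]}}

```text
time: 7.2
tool_pos: [0.3934, 0.3209, 0.0104]
tool_rot: [0.573, -0.573, 0.415, -0.415]
contact_force: [0.1, -0.2, 2.4]
gripper_width: 0.176
```

```bash
python3 - <<'E'
import st
from h import *
f=grab("wrist");crop(f,160,360,120,370,2,"pics/g.png")
g=grab("scene");crop(g,80,200,150,240,6,"pics/g2.png")
E
```

```text
7.2 [0.3934 0.3209 0.0104] F [ 0.0793 -0.2325  2.4099] w 0.175592751002882 xdir -71.82452827436958 tilt [ 0.0005  0.0002 -1.    ]
```

View pics/g.png

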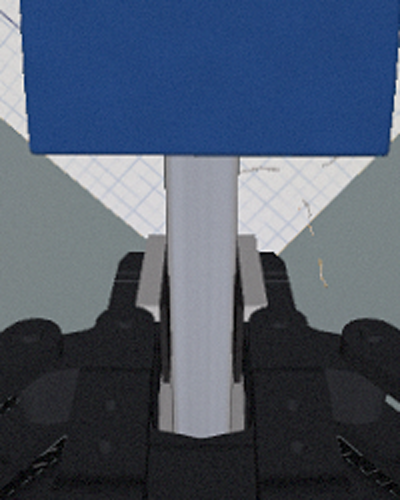

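View pics/g2.png

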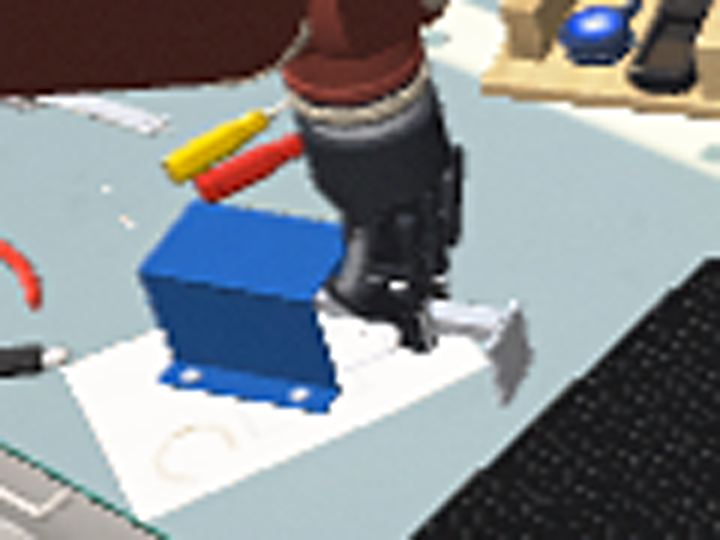

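Gripped: an opening of 0.176 is about 15 mm, right for the 16 mm neck. Now a 4 mm lift and a straight pull of 14 cm.

Call:
{"api": "play_rows", "payload": {"slide": [[0, -0.2, 0], [0, -0.2, 0], [1, 0, 0], [1.5, 0, 0], [1.5, 0, 0], [1.5, 0, 0], [1.5, 0, 0], [1.5, 0, 0], [1.5, 0, 0], [1.5, 0, 0], [1.5, 0, 0], [1, 0, 0]], "yaw": [0, 0, 0, 0, 0, 0, 0, 0, 0, 0, 0, 0], "grip": [1, 1, 1, 1, 1, 1, 1, 1, 1, 1, 1, 1]}}

```text
time: 8.5
tool_pos: [0.4369, 0.1859, 0.0139]
tool_rot: [-0.572, 0.573, -0.415, 0.415]
contact_force: [-0.3, -0.8, -1.0]
gripper_width: 0.177
```

```bash
python3 - <<'E'
import st
from h import *
f=grab("wrist");cv2.imwrite("pics/i.png",f["image"][:,:,::-1])
g=grab("scene");crop(g,80,230,150,260,5,"pics/i2.png")
E
```

```text
8.5 [0.4369 0.1859 0.0139] F [-0.3347 -0.7685 -0.9656] w 0.17663046600121887 xdir -71.91545660172336 tilt [-0.0003 -0.0005 -1.    ]
```

View pics/i.png

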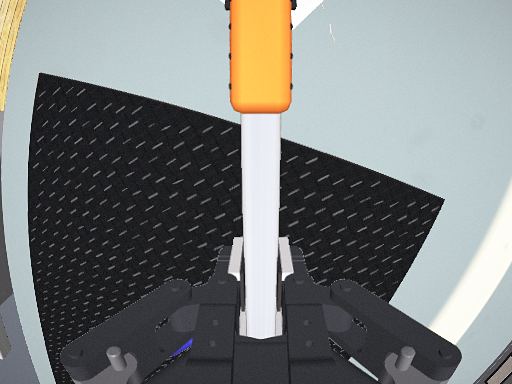

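View pics/i2.png

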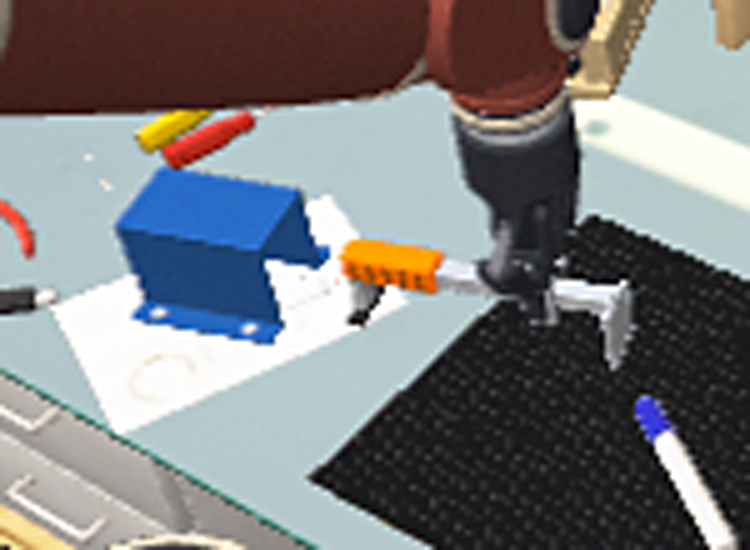

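The hook is fully out: the handle's rear end is about 35 mm beyond the mouth and the claw is just above the mat. I'll lift, turn it to face +x and stand it on the mat's left half.

Call:
{"api": "play_rows", "payload": {"slide": [[0, -1.5, 0], [0, -2, 0], [0, -2, 0], [0, 0, 0], [0, 0, 0], [0, 0, 0], [0, 0, 0], [0, 0, 0], [0, 0, 0], [0, 0, 0], [0, 0, 0], [0, 0, 0]], "yaw": [0, 0, 0, -7.2, -7.2, -7.2, -7.2, -7.2, -7.2, -7.2, -7.2, -7.2], "grip": [1, 1, 1, 1, 1, 1, 1, 1, 1, 1, 1, 1]}}

```text
time: 9.8
tool_pos: [0.4366, 0.1881, 0.069]
tool_rot: [0.706, -0.706, 0.041, -0.041]
contact_force: [0.4, 0.1, -0.6]
gripper_width: 0.173
```

Call:
{"api": "play_rows", "payload": {"slide": [[0, 0, 0], [1.5, 0, -0.5], [2, 0, -0.5], [1.8, 0, -0.5], [0, 0, 0], [0, 0, 0]], "yaw": [-7, 0, 0, 0, 0, 0], "grip": [1, 1, 1, 1, 1, 1]}}

```text
time: 10.4
tool_pos: [0.4894, 0.1729, 0.0688]
tool_rot: [0.707, -0.707, 0.001, 0.0]
contact_force: [0.4, -1.0, -1.7]
gripper_width: 0.174
```

```bash
python3 - <<'E'
import st
from h import *
f=grab("wrist");cv2.imwrite("pics/j.png",f["image"][:,:,::-1])
g=grab("scene");crop(g,130,280,130,240,5,"pics/j2.png")
E
```

```text
10.4 [0.4894 0.1729 0.0688] F [ 0.3752 -1.0019 -1.673 ] w 0.1739385167295413 xdir -0.04023963100483926 tilt [-0.0011  0.0002 -1.    ]
```

View pics/j.png

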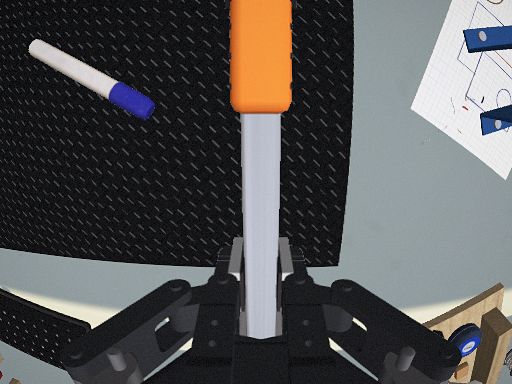

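View pics/j2.png

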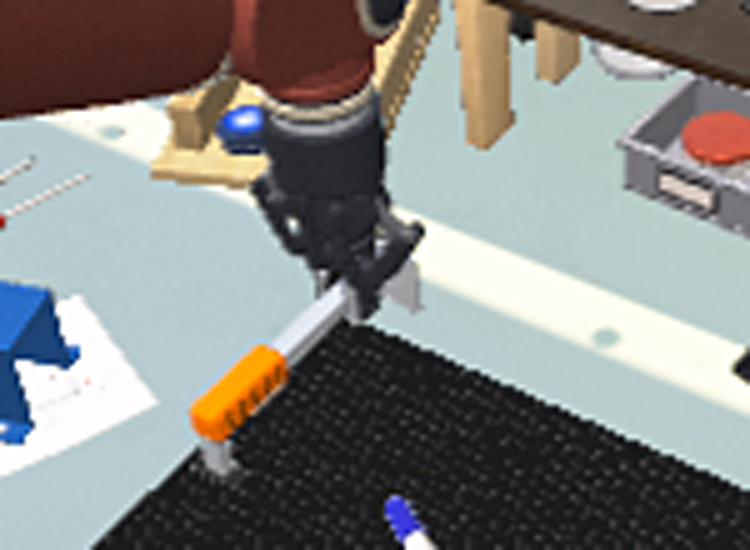

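Call:
{"api": "play_rows", "payload": {"slide": [[-0.5, 1.5, 0], [0, 1.5, 0], [0, 1.3, 0], [0, 0.6, 0], [0, 0.3, 0], [0, 0.2, 0], [0, 0.1, 0], [0, 0, 0], [0, 0, 0]], "yaw": [0, 0, 0, 0, 0, 0, 0, 0, 0], "grip": [1, 1, 1, 1, 1, 1, 1, 1, 1]}}

```text
time: 11.4
tool_pos: [0.4853, 0.1728, 0.0146]
tool_rot: [0.707, -0.707, -0.0, -0.001]
contact_force: [0.5, -0.7, -1.4]
gripper_width: 0.174
```

```bash
python3 - <<'E'
import st
from h import *
g=grab("scene");crop(g,130,280,130,240,5,"pics/k2.png")
E
```

```text
11.4 [0.4853 0.1728 0.0146] F [ 0.4597 -0.7323 -1.4088] w 0.17405392801133526 xdir -0.032065719320808136 tilt [ 0.0009  0.0002 -1.    ]
```

View pics/k2.png

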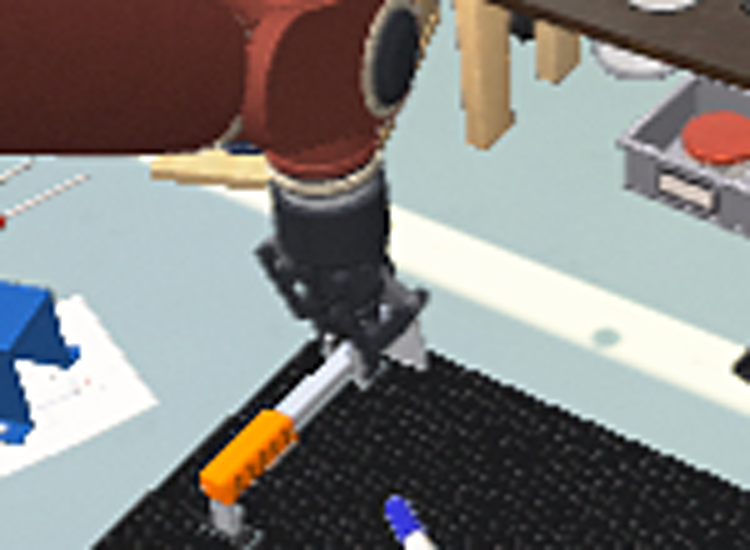

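Not quite touching yet. Down another 1–2 mm in small steps.

Call:
{"api": "play_rows", "payload": {"slide": [[0, 0.1, 0], [0, 0, 0], [0, 0, 0]], "yaw": [0, 0, 0], "grip": [1, 1, 1]}}

```text
time: 11.75
tool_pos: [0.4849, 0.1728, 0.0132]
tool_rot: [0.707, -0.707, 0.0, -0.0]
contact_force: [-0.6, -0.0, -0.9]
gripper_width: 0.173
```

Call:
{"api": "play_rows", "payload": {"slide": [[0, 0.1, 0], [0, 0, 0], [0, 0, 0]], "yaw": [0, 0, 0], "grip": [1, 1, 1]}}

```text
time: 12.05
tool_pos: [0.485, 0.1728, 0.013]
tool_rot: [-0.707, 0.707, -0.0, 0.0]
contact_force: [-3.5, -1.4, 6.2]
gripper_width: 0.176
```

Contact (6 N upward). Release.

Call:
{"api": "play_rows", "payload": {"slide": [[0, 0, 0], [0, 0, 0], [0, 0, 0], [0, 0, 0], [0, 0, 0], [0, 0, 0], [0, -0.5, 0], [0, -1.5, 0], [0, -2, 0], [0, -2, 0], [0, -2, 0], [0, 0, 0]], "yaw": [0, 0, 0, 0, 0, 0, 0, 0, 0, 0, 0, 0], "grip": [0.4, 0, -0.5, -1, -1, -1, -1, -1, -1, -1, -1, -1]}}

```text
time: 13.25
tool_pos: [0.4878, 0.1734, 0.0969]
tool_rot: [0.708, -0.707, -0.003, -0.003]
contact_force: [0.1, -0.4, -0.2]
gripper_width: 0.999
```

```bash
python3 - <<'E'
import st
from h import *
f=grab("wrist");cv2.imwrite("pics/l.png",f["image"][:,:,::-1])
g=grab("scene");crop(g,130,280,130,240,5,"pics/l2.png")
E
```

```text
13.25 [0.4878 0.1734 0.0969] F [ 0.0812 -0.4081 -0.1659] w 0.9991560054053176 xdir -0.02790329865311981 tilt [ 0.0082  0.0017 -1.    ]
```

View pics/l.png

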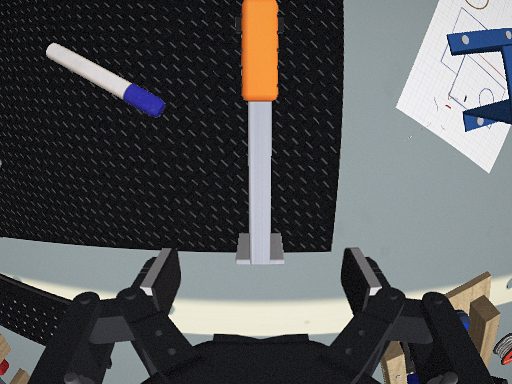

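View pics/l2.png

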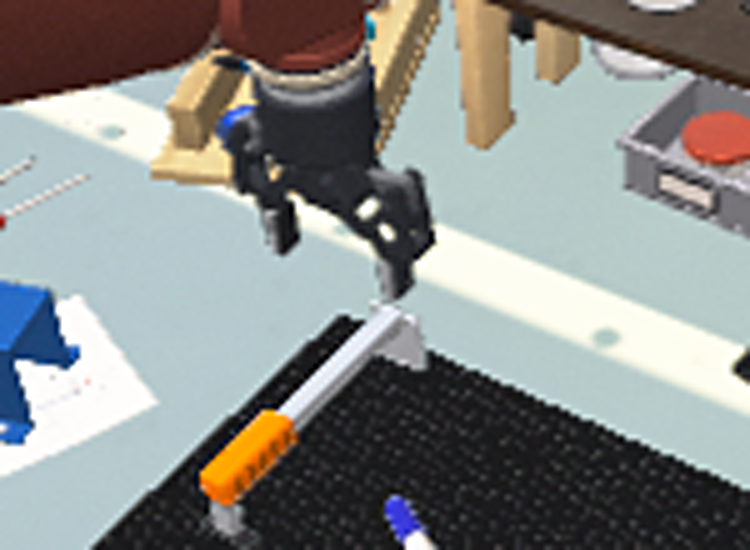

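The hook stands on the mat, upright and released. I'll measure its pose and check the tote again.

```bash
python3 - <<'E'
from h import *
np.set_printoptions(precision=4,suppress=True)
f=grab("wrist");s=f["s"];R=rot(s["tool_rot"])
im=f["image"].astype(int)
hsv=cv2.cvtColor(f["image"],cv2.COLOR_RGB2HSV)
m=((hsv[:,:,0]<22)&(hsv[:,:,1]>150)&(hsv[:,:,2]>150)).astype(np.uint8);m[:,:200]=0;m[:,330:]=0
ys,xs=np.nonzero(m);print("orange",xs.min(),xs.max(),ys.min(),ys.max())
for v in(30,60,90): c=xs[ys==v];print(v,c.min(),c.max(),onz(f,((c.min()+c.max())/2,v),.062))
for v in(120,160,200):
    r=im[v,235:285].mean(1);c=np.where(r>110)[0]+235;print(v,c.min(),c.max(),onz(f,((c.min()+c.max())/2,v),.057))
print("claw front",onz(f,(260,263.5),.055),"handle end front",onz(f,(259.5,101),.062))
crop(f,220,300,215,275,8,"pics/m1.png")
E
```

```text
orange 242 278 1 104
30 243 278 [0.3593 0.1739 0.062 ]
60 243 278 [0.3792 0.1739 0.062 ]
90 244 277 [0.3986 0.1739 0.062 ]
120 248 272 [0.4183 0.1736 0.057 ]
160 249 271 [0.4454 0.1736 0.057 ]
200 250 271 [0.4742 0.1739 0.057 ]
claw front [0.5282 0.1735 0.055 ] handle end front [0.4056 0.1733 0.062 ]
```

View pics/m1.png

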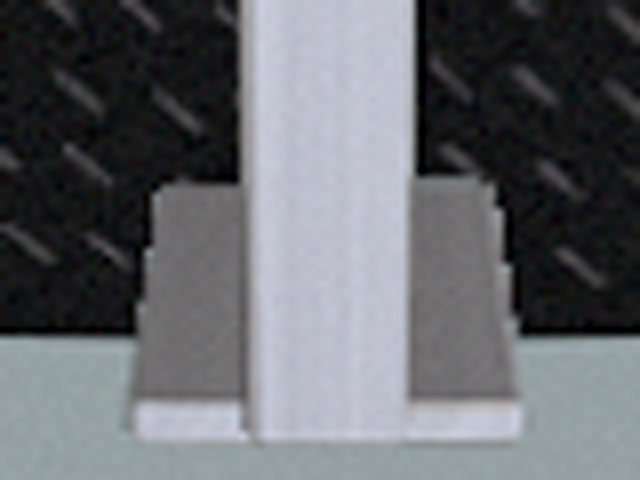

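Call:
{"api": "play_rows", "payload": {"slide": [[-1.5, 0, 0], [-2, 0, 0], [-2, 0, 0], [-2, 0, 0], [-2, 0, 0], [-1.5, 0, 0], [-0.7, 0, 0], [0, 0, 0], [0, 0, 0]], "yaw": [0, 0, 0, 0, 0, 0, 0, 0, 0], "grip": [-1, -1, -1, -1, -1, -1, -1, -1, -1]}}

```text
time: 14.3
tool_pos: [0.368, 0.1728, 0.0919]
tool_rot: [-0.707, 0.707, -0.0, 0.0]
contact_force: [0.3, 0.3, 0.6]
gripper_width: 1.003
```

```bash
python3 - <<'E'
import st
from h import *
f=grab("wrist");cv2.imwrite("pics/n.png",f["image"][:,:,::-1])
g=grab("side");cv2.imwrite("pics/n2.png",g["image"][:,:,::-1])
E
```

```text
14.3 [0.368  0.1728 0.0919] F [0.346  0.2504 0.6198] w 1.0031078423523856 xdir -0.032037714361998905 tilt [-0.0001 -0.0001 -1.    ]
```

View pics/n.png

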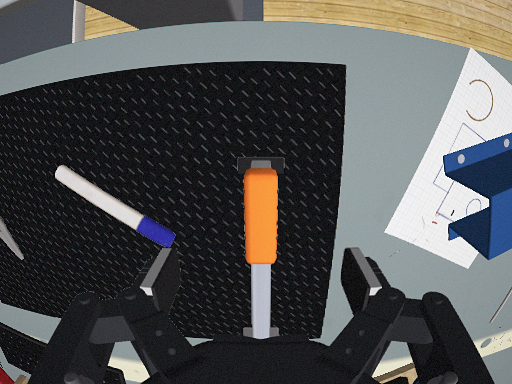

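View pics/n2.png

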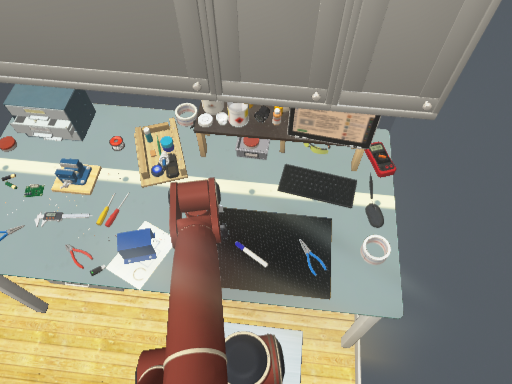

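```bash
python3 - <<'E'
from h import *
np.set_printoptions(precision=4,suppress=True)
f=grab("wrist")
print("cap",onz(f,(174,240),.01),onz(f,(143,223),.01))
print("handle rear",onz(f,(261,168),.062),"front",onz(f,(261,264),.062))
E
```

```text
cap [0.415  0.0916 0.01  ] [0.3979 0.0622 0.01  ]
handle rear [0.3325 0.1741 0.062 ] front [0.4065 0.1742 0.062 ]
```

Call:
{"api": "play_rows", "payload": {"slide": [[0, 1.0, 0.1], [0, 1.5, 0], [0, 1.5, 0], [0, 1.5, 0], [0, 1.0, 0], [0, 0, 0]], "yaw": [0, 0, 0, 0, 0, 0], "grip": [-0.2, -0.2, -0.2, -0.2, -0.2, -0.2]}}

```text
time: 15.05
tool_pos: [0.3663, 0.1734, 0.025]
tool_rot: [-0.707, 0.707, -0.002, -0.001]
contact_force: [-0.0, -0.4, 0.3]
gripper_width: 0.602
```

```bash
python3 - <<'E'
import st
from h import *
f=grab("wrist");cv2.imwrite("pics/o.png",f["image"][:,:,::-1])
E
```

```text
15.05 [0.3663 0.1734 0.025 ] F [-0.0223 -0.3943  0.332 ] w 0.6016324653304257 xdir -0.037002139724879965 tilt [-0.0041 -0.0011 -1.    ]
```

View pics/o.png

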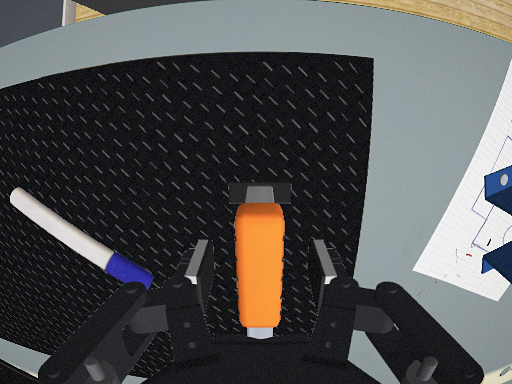

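Call:
{"api": "play_rows", "payload": {"slide": [[0, 0.6, 0], [0, 0.5, 0], [0, 0, 0], [0, 0, 0], [0, 0, 0], [0, 0, 0], [0, 0, 0], [0, 0, 0], [0, 0, 0], [0, 0, 0]], "yaw": [0, 0, 0, 0, 0, 0, 0, 0, 0, 0], "grip": [-0.2, -0.2, -0.2, 0.2, 0.5, 1, 1, 1, 1, 1]}}

```text
time: 16.1
tool_pos: [0.3682, 0.1739, 0.0165]
tool_rot: [0.707, -0.707, -0.0, -0.0]
contact_force: [-0.3, -0.6, 4.4]
gripper_width: 0.272
```

```bash
python3 - <<'E'
import st
from h import *
f=grab("wrist");cv2.imwrite("pics/p.png",f["image"][:,:,::-1])
g=grab("scene");cv2.imwrite("pics/p2.png",g["image"][:,:,::-1])
E
```

```text
16.1 [0.3682 0.1739 0.0165] F [-0.2933 -0.5507  4.4301] w 0.2722267782502897 xdir -0.02847456330094722 tilt [ 0.0008  0.0002 -1.    ]
```

View pics/p.png

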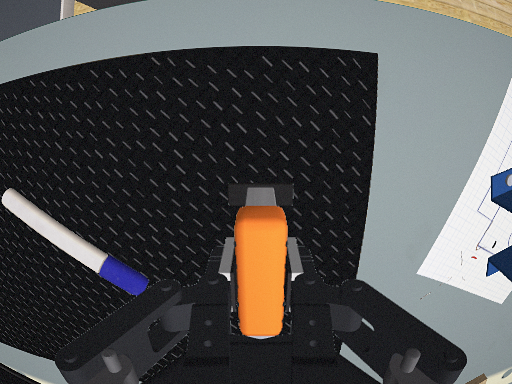

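View pics/p2.png

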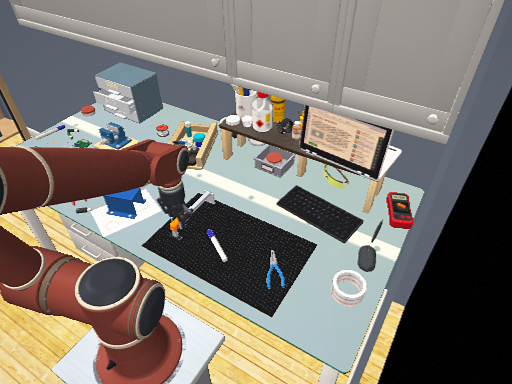

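Gripped at 23 mm, right for the 24 mm handle, 5 mm from hook_grip. I'll lift 7 cm, move to y≈0.077 and go forward to a check position short of the tote.

Call:
{"api": "play_rows", "payload": {"slide": [[0, -1, 0], [0, -2, 0], [0, -2, 0], [0, -1.7, 0], [1.5, 0, -1], [2, 0, -1.6], [2, 0, -1.6], [2, 0, -1.6], [2, 0, -1.6], [2, 0, -1.6], [1.5, 0, -0.7], [1, 0, 0]], "yaw": [0, 0, 0, 0, 0, 0, 0, 0, 0, 0, 0, 0], "grip": [1, 1, 1, 1, 1, 1, 1, 1, 1, 1, 1, 1]}}

```text
time: 17.4
tool_pos: [0.5081, 0.0759, 0.0828]
tool_rot: [-0.707, 0.707, -0.001, 0.0]
contact_force: [-0.9, 0.6, -0.9]
gripper_width: 0.268
```

Call:
{"api": "play_rows", "payload": {"slide": [[2, 0, 0], [2, 0, 0], [1, 0, 0], [0, 0, 0], [0, 0, 0]], "yaw": [0, 0, 0, 0, 0], "grip": [1, 1, 1, 1, 1]}}

```text
time: 17.9
tool_pos: [0.5568, 0.0771, 0.0827]
tool_rot: [0.707, -0.707, 0.001, 0.001]
contact_force: [-0.5, 0.3, -1.9]
gripper_width: 0.27
```

```bash
python3 - <<'E'
import st
from h import *
f=grab("wrist");cv2.imwrite("pics/q.png",f["image"][:,:,::-1])
g=grab("scene");crop(g,200,330,110,210,6,"pics/q2.png")
g=grab("side");crop(g,180,310,110,210,6,"pics/q3.png")
E
```

```text
17.9 [0.5568 0.0771 0.0827] F [-0.4856  0.2667 -1.9084] w 0.2698649903863059 xdir -0.00795519941505533 tilt [-0.0016  0.0001 -1.    ]
```

View pics/q.png

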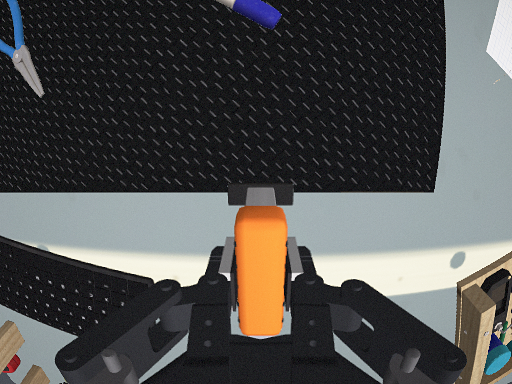

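View pics/q2.png

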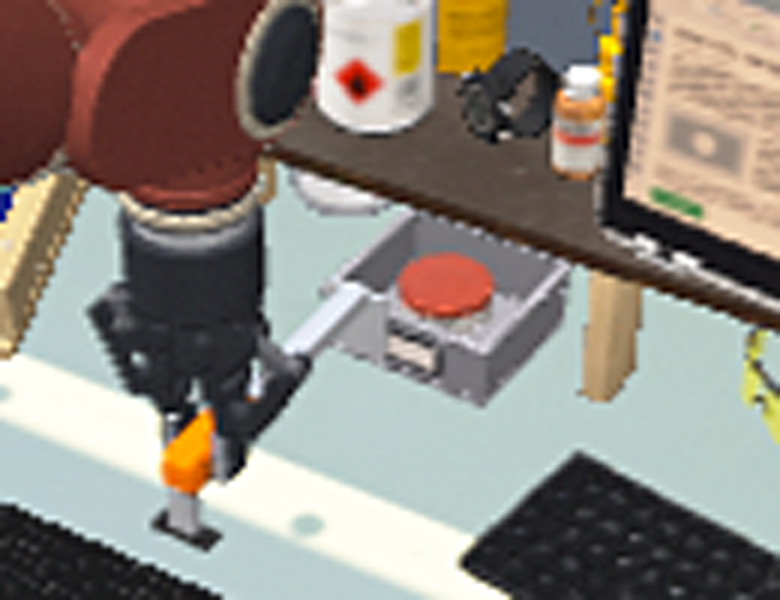

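View pics/q3.png

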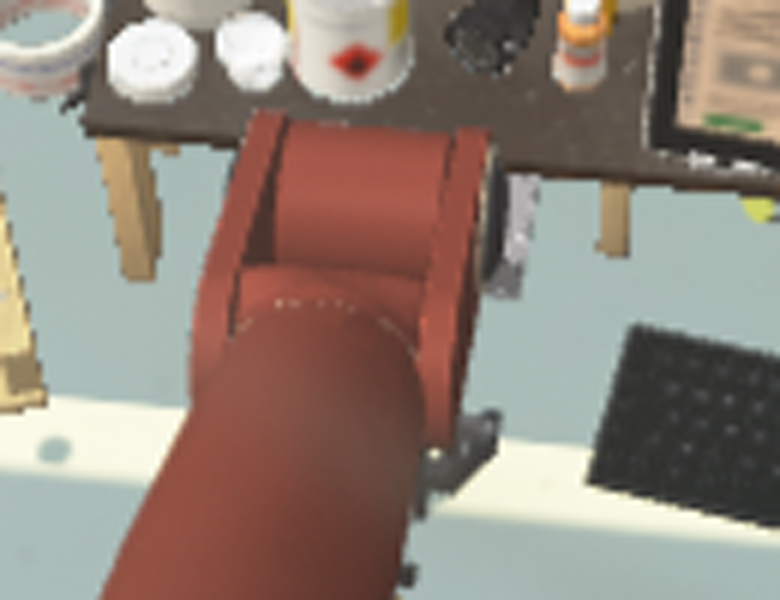

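```bash
python3 - <<'E'
from h import *
g=grab("scene");k=grab("side")
q=lambda X:tuple(np.round((np.array(proj(g,X))-[200,110])*6)) 
q3=lambda X:tuple(np.round((np.array(proj(k,X))-[180,110])*6)) 
print("claw top",q((.5568+.163,.0771,.123)),"foot bottom",q((.5568-.028,.0771,.069)))
for z in(.25,.3,.35,.4): print(z,"axis",q((.557,.077,z)),"cap",q((.557,.01,z)),q((.557,.02,z)),"side",q3((.557,.02,z)),q3((.557,.13,z)))
E
```

```text
claw top (np.float64(354.0), np.float64(281.0)) foot bottom (np.float64(180.0), np.float64(533.0))
0.25 axis (np.float64(193.0), np.float64(249.0)) cap (np.float64(302.0), np.float64(289.0)) (np.float64(286.0), np.float64(283.0)) side (np.float64(481.0), np.float64(369.0)) (np.float64(273.0), np.float64(349.0))
0.3 axis (np.float64(188.0), np.float64(169.0)) cap (np.float64(301.0), np.float64(208.0)) (np.float64(283.0), np.float64(202.0)) side (np.float64(482.0), np.float64(313.0)) (np.float64(266.0), np.float64(293.0))
0.35 axis (np.float64(183.0), np.float64(84.0)) cap (np.float64(299.0), np.float64(122.0)) (np.float64(281.0), np.float64(116.0)) side (np.float64(482.0), np.float64(253.0)) (np.float64(258.0), np.float64(232.0))
0.4 axis (np.float64(178.0), np.float64(-7.0)) cap (np.float64(297.0), np.float64(31.0)) (np.float64(279.0), np.float64(25.0)) side (np.float64(483.0), np.float64(188.0)) (np.float64(250.0), np.float64(167.0))
```

```bash
python3 - <<'E'
from h import *
k=grab("side");g=grab("scene")
def dist(F,uv,y,C):
    o,d=ray(F,uv); a=np.array([o[0],o[2]]);b=np.array([d[0],d[2]]);n=np.linalg.norm(b);b/=n
    w=C-a; return w[0]*b[1]-w[1]*b[0]
for zc in(.35,.36,.37,.38):
  C=np.array([.557,zc])
  # side view: upper tangent (480,128),(270,112); lower tangent of cap ~ (490,290)
  print(zc,[round(dist(k,(180+u/6,110+v/6),0,C),4) for u,v in((480,128),(280,115),(492,150),(495,285))],
   "scene", [round(dist(g,(200+u/6,110+v/6),0,C),4) for u,v in((265,5),(300,0),(262,138))])
E
python3 - <<'E'
import cv2
a=cv2.imread("pics/q2.png");cv2.imwrite("pics/q4.png",a[0:250,0:400])
E
```

```text
0.35 [np.float64(0.0597), np.float64(0.0573), np.float64(0.0498), np.float64(-0.0149)] scene [np.float64(0.0478), np.float64(0.0549), np.float64(-0.0128)]
0.36 [np.float64(0.0533), np.float64(0.0509), np.float64(0.0434), np.float64(-0.0208)] scene [np.float64(0.0396), np.float64(0.0467), np.float64(-0.0206)]
0.37 [np.float64(0.0468), np.float64(0.0445), np.float64(0.037), np.float64(-0.0268)] scene [np.float64(0.0314), np.float64(0.0385), np.float64(-0.0284)]
0.38 [np.float64(0.0404), np.float64(0.0381), np.float64(0.0307), np.float64(-0.0327)] scene [np.float64(0.0232), np.float64(0.0302), np.float64(-0.0363)]
```

The wrist housing (radius about 0.04, axis at z≈0.38) passes roughly 2 cm from the cabinet corner, which is acceptable. I'll lower 4 mm and go forward so the claw sits above the free gap (claw x≈0.807).

Call:
{"api": "play_rows", "payload": {"slide": [[1, 0.2, 0], [1.5, 0.2, 0], [1.5, 0, 0], [1.5, 0, 0], [1.5, 0, 0], [1.2, 0, 0], [0.5, 0, 0], [0, 0, 0], [0, 0, 0]], "yaw": [0, 0, 0, 0, 0, 0, 0, 0, 0], "grip": [1, 1, 1, 1, 1, 1, 1, 1, 1]}}

```text
time: 19.15
tool_pos: [0.6443, 0.0767, 0.0788]
tool_rot: [-0.707, 0.707, -0.0, -0.0]
contact_force: [0.3, 0.1, -0.3]
gripper_width: 0.267
```

```bash
python3 - <<'E'
import st
from h import *
g=grab("scene");crop(g,220,320,120,195,8,"pics/r2.png")
s=g["s"];p=s["tool_pos"]
q=lambda X:tuple(np.round((np.array(proj(g,X))-[220,120])*8)) 
print("neck end top",q((p[0]+.165,p[1],p[2]+.0405)),"claw bottom L/R",q((p[0]+.163,p[1]+.02,p[2]-.0135)),q((p[0]+.163,p[1]-.02,p[2]-.0135)))
E
```

```text
19.15 [0.6443 0.0767 0.0788] F [ 0.3407  0.1413 -0.2596] w 0.26702552848643635 xdir -0.0265455084382143 tilt [-0.0008 -0.     -1.    ]
neck end top (np.float64(410.0), np.float64(203.0)) claw bottom L/R (np.float64(370.0), np.float64(284.0)) (np.float64(442.0), np.float64(310.0))
```

View pics/r2.png

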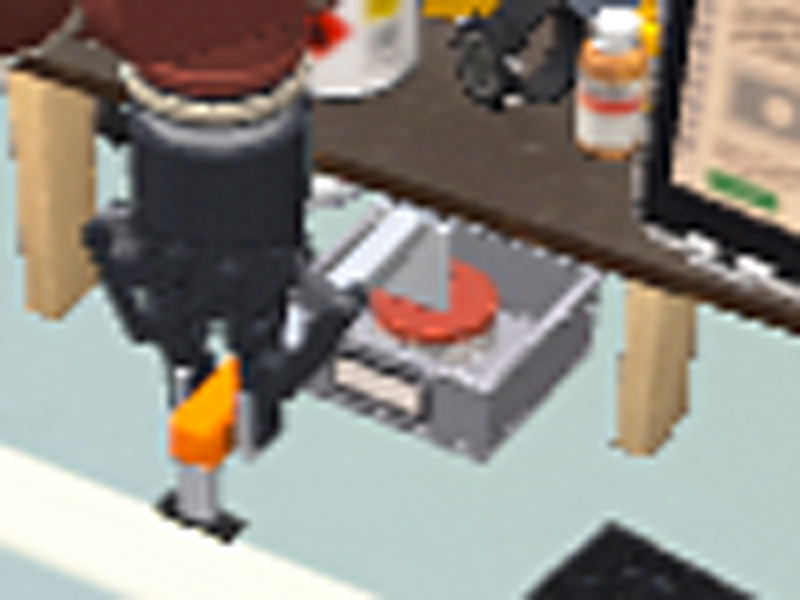

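The claw's seen position agrees with the prediction to about 1–2 px: bottom right at (447,312) against (442,310). I'll lower it into the gap.

Call:
{"api": "play_rows", "payload": {"slide": [[0, 0.5, 0], [0, 0.7, 0], [0, 0.7, 0], [0, 0.7, 0], [0, 0.7, 0], [0, 0, 0]], "yaw": [0, 0, 0, 0, 0, 0], "grip": [1, 1, 1, 1, 1, 1]}}

```text
time: 19.8
tool_pos: [0.6435, 0.0767, 0.0441]
tool_rot: [-0.707, 0.707, -0.001, -0.001]
contact_force: [-0.3, 0.1, -1.3]
gripper_width: 0.267
```

Call:
{"api": "play_rows", "payload": {"slide": [[0, 0.6, 0], [0, 0.6, 0], [0, 0.3, 0], [0, 0, 0], [0, 0, 0]], "yaw": [0, 0, 0, 0, 0], "grip": [1, 1, 1, 1, 1]}}

```text
time: 20.3
tool_pos: [0.6448, 0.0767, 0.0311]
tool_rot: [-0.707, 0.707, -0.0, 0.0]
contact_force: [-0.7, -0.0, -1.0]
gripper_width: 0.272
```

```bash
python3 - <<'E'
import st
from h import *
g=grab("scene");crop(g,220,320,120,195,8,"pics/s2.png")
E
```

```text
20.3 [0.6448 0.0767 0.0311] F [-0.7415 -0.0168 -1.0273] w 0.2716316601940908 xdir -0.029013213949363188 tilt [-0. -0. -1.]
```

View pics/s2.png

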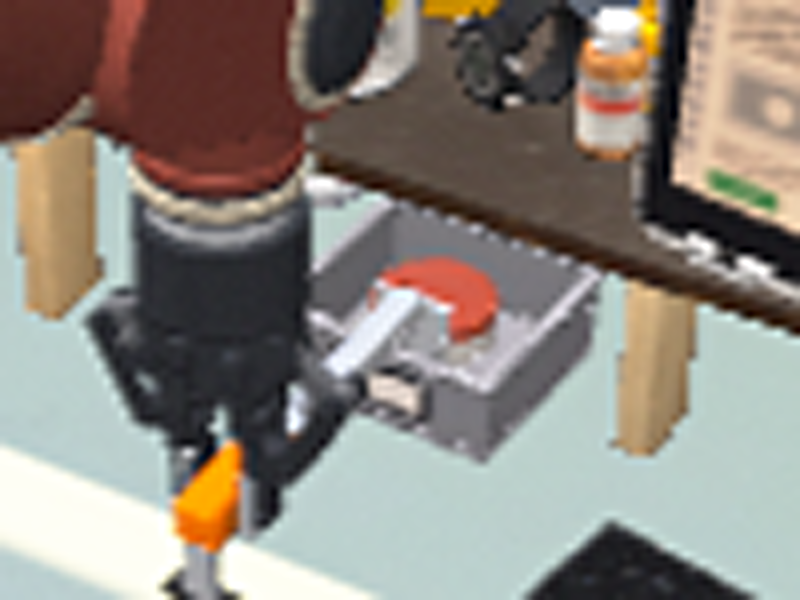

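The claw is down inside the tote behind the front wall, and the tote hasn't moved. Now a slow drag, checking after the first stretch.

Call:
{"api": "play_rows", "payload": {"slide": [[-0.4, 0, 0], [-0.5, 0, 0], [-0.5, 0, 0], [-0.5, 0, 0], [-0.5, 0, 0], [-0.5, 0, 0], [-0.5, 0, 0], [-0.5, 0, 0], [-0.5, 0, 0], [-0.3, 0, 0], [0, 0, 0]], "yaw": [0, 0, 0, 0, 0, 0, 0, 0, 0, 0, 0], "grip": [1, 1, 1, 1, 1, 1, 1, 1, 1, 1, 1]}}

```text
time: 21.45
tool_pos: [0.5971, 0.0768, 0.0311]
tool_rot: [-0.707, 0.707, -0.0, -0.0]
contact_force: [-0.5, 0.0, -1.7]
gripper_width: 0.273
```

```bash
python3 - <<'E'
import st
from h import *
g=grab("scene");crop(g,220,320,120,195,8,"pics/t2.png")
E
```

```text
21.45 [0.5971 0.0768 0.0311] F [-0.4669  0.0307 -1.7095] w 0.2733096803801249 xdir -0.0218491623411592 tilt [-0.001 -0.    -1.   ]
```

View pics/t2.png

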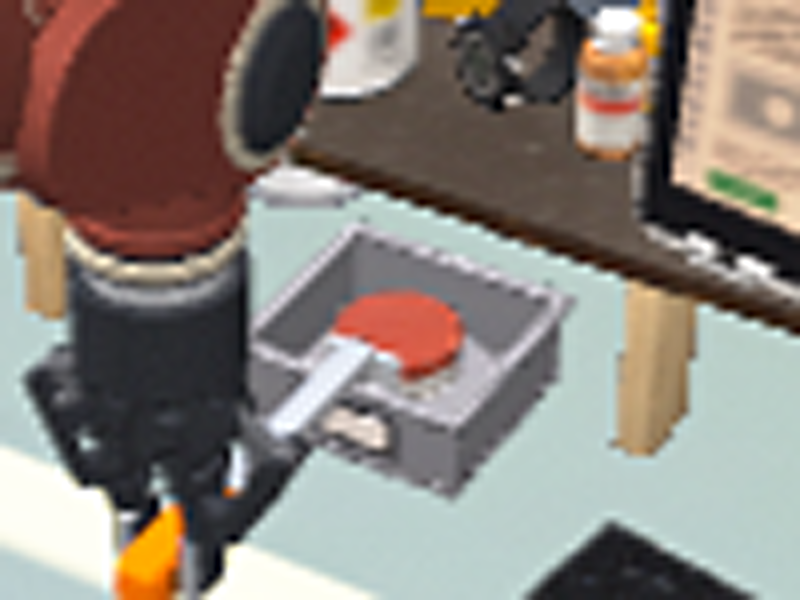

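The tote is following, about 33 mm so far and square. I'll check keyboard clearance before going on.

```bash
python3 - <<'E'
from h import *
g=grab("scene");k=grab("side")
print("kb corner back-left",onz(g,(296.3,185.3),.014),"front-left",onz(g,(276.5,204),.014))
t=lambda p:(220+p[0]/8,120+p[1]/8)
for n,p,z in(("FR rim",(455,412),.05),("BR rim",(572,298),.05),("FR bot",(455,496),0),("BL rim",(358,222),.05)):print(n,onz(g,t(p),z))
E
```

```text
kb corner back-left [ 0.76422363 -0.05936929  0.014     ] front-left [ 0.63816682 -0.04453107  0.014     ]
FR rim [0.75920638 0.02225468 0.05      ]
BR rim [0.86600152 0.01575013 0.05      ]
FR bot [7.57757143e-01 1.96481058e-02 1.11022302e-16]
BL rim [0.86709124 0.13819078 0.05      ]
```

Call:
{"api": "play_rows", "payload": {"slide": [[-0.5, 0, 0], [-0.8, 0, 0], [-0.8, 0, 0], [-0.8, 0, 0], [-0.8, 0, 0], [-0.8, 0, 0], [-0.8, 0, 0], [-0.8, 0, 0], [-0.6, 0, 0], [-0.3, 0, 0], [0, 0, 0]], "yaw": [0, 0, 0, 0, 0, 0, 0, 0, 0, 0, 0], "grip": [1, 1, 1, 1, 1, 1, 1, 1, 1, 1, 1]}}

```text
time: 22.7
tool_pos: [0.5269, 0.0768, 0.031]
tool_rot: [-0.707, 0.707, -0.001, -0.0]
contact_force: [0.2, 0.5, -1.5]
gripper_width: 0.266
```

Call:
{"api": "play_rows", "payload": {"slide": [[-0.4, 0, 0], [-0.8, 0, 0], [-0.8, 0, 0], [-0.8, 0, 0], [-0.8, 0, 0], [-0.8, 0, 0], [-0.8, 0, 0], [-0.6, 0, 0], [-0.4, 0, 0], [-0.2, 0, 0], [0, 0, 0], [0, 0, 0]], "yaw": [0, 0, 0, 0, 0, 0, 0, 0, 0, 0, 0, 0], "grip": [1, 1, 1, 1, 1, 1, 1, 1, 1, 1, 1, 1]}}

```text
time: 23.9
tool_pos: [0.4632, 0.0768, 0.0309]
tool_rot: [0.707, -0.707, 0.001, 0.0]
contact_force: [1.0, 0.6, -1.4]
gripper_width: 0.267
```

```bash
python3 - <<'E'
import st
from h import *
g=grab("scene");crop(g,180,310,110,210,6,"pics/u2.png")
g=grab("side");crop(g,180,310,110,210,6,"pics/u3.png")
E
```

```text
23.9 [0.4632 0.0768 0.0309] F [ 0.9809  0.6037 -1.4495] w 0.26659229923564853 xdir -0.026552238659627435 tilt [-0.0015  0.     -1.    ]
```

View pics/u2.png

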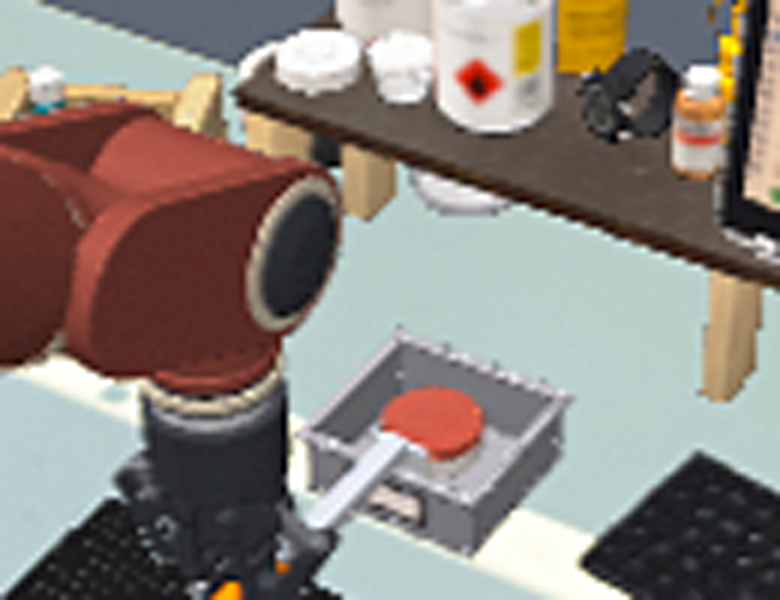

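View pics/u3.png

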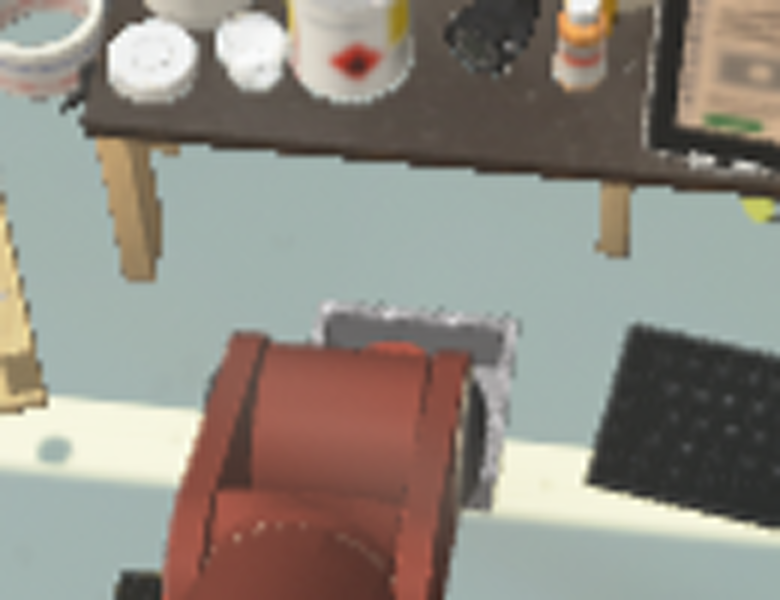

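```bash
python3 - <<'E'
from h import *
g=grab("scene");k=grab("side")
t=lambda p:(180+p[0]/6,110+p[1]/6)
for n,p in(("BL",(400,332)),("BR",(572,400)),("FR",(475,492))):print("sc",n,onz(g,t(p),.05))
for n,p in(("BL",(325,305)),("BR",(517,320))):print("si",n,onz(k,t(p),.05))
print("riser",onz(k,t((400,165)),.152))
E
```

```text
sc BL [0.73242016 0.13982161 0.05      ]
sc BR [0.72988168 0.01253486 0.05      ]
sc FR [0.62692457 0.02056779 0.05      ]
si BL [0.73094388 0.13786249 0.05      ]
si BR [0.7333129 0.0156158 0.05     ]
riser [0.7667458  0.09209341 0.152     ]
```

The tote's rear rim is at x≈0.733 and the riser edge at 0.767, so it is about 34 mm clear and square. Unhook: ease forward 1 cm, lift, back off, then return to the spot on the left of the mat.

Call:
{"api": "play_rows", "payload": {"slide": [[0.5, 0, 0], [0.5, 0, 0], [0, 0, 0], [0, -0.8, 0], [0, -1, 0], [0, -1, 0], [0, -1, 0], [0, -1, 0], [0, -0.8, 0], [0, -0.4, 0], [0, 0, 0]], "yaw": [0, 0, 0, 0, 0, 0, 0, 0, 0, 0, 0], "grip": [1, 1, 1, 1, 1, 1, 1, 1, 1, 1, 1]}}

```text
time: 25.2
tool_pos: [0.4743, 0.0768, 0.092]
tool_rot: [0.707, -0.707, -0.0, -0.001]
contact_force: [0.1, 0.4, -1.8]
gripper_width: 0.27
```

```bash
python3 - <<'E'
import st
from h import *
g=grab("scene");crop(g,180,310,110,210,6,"pics/v2.png")
E
```

```text
25.2 [0.4743 0.0768 0.092 ] F [ 0.058   0.3937 -1.7767] w 0.2700610885376725 xdir -0.03058428961953069 tilt [ 0.0015  0.     -1.    ]
```

View pics/v2.png

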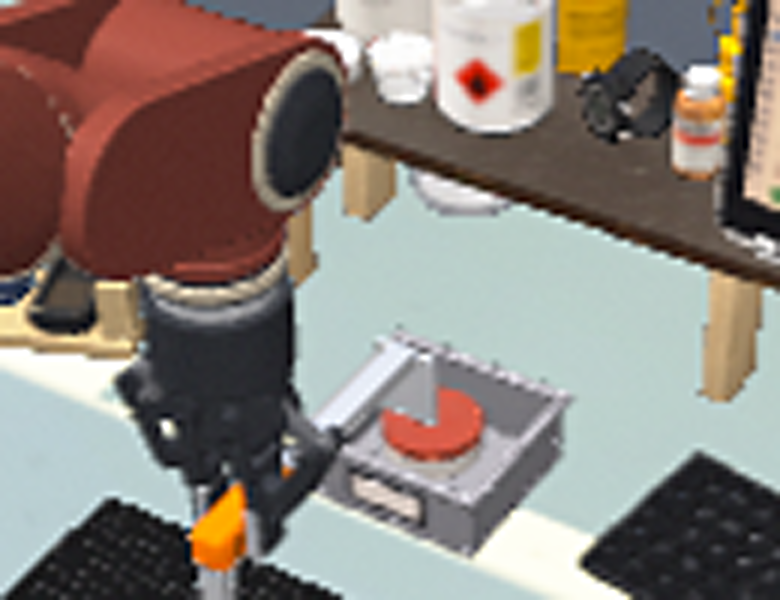

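Unhooked; the tote hasn't moved. Back, then left.

Call:
{"api": "play_rows", "payload": {"slide": [[-1, 0, 0], [-2, 0, 0], [-2, 0, 0], [-2, 0, 1], [-2, 0, 1.5], [-1, 0, 1.5], [-0.6, 0, 1.5], [0, 0, 1.5], [0, 0, 1.5], [0, 0, 1.2], [0, 0, 0], [0, 0, 0]], "yaw": [0, 0, 0, 0, 0, 0, 0, 0, 0, 0, 0, 0], "grip": [1, 1, 1, 1, 1, 1, 1, 1, 1, 1, 1, 1]}}

```text
time: 26.45
tool_pos: [0.3673, 0.1736, 0.0907]
tool_rot: [-0.707, 0.707, -0.0, -0.0]
contact_force: [0.1, 0.9, -1.7]
gripper_width: 0.269
```

Call:
{"api": "play_rows", "payload": {"slide": [[0, 1.0, 0], [0, 1.5, 0], [0, 1.5, 0], [0, 1.5, 0], [0, 1, 0], [0, 0.5, 0], [0, 0.2, 0], [0, 0, 0], [0, 0, 0]], "yaw": [0, 0, 0, 0, 0, 0, 0, 0, 0], "grip": [1, 1, 1, 1, 1, 1, 1, 1, 1]}}

```text
time: 27.35
tool_pos: [0.3684, 0.174, 0.0197]
tool_rot: [0.707, -0.707, -0.0, -0.001]
contact_force: [0.1, 0.2, -1.1]
gripper_width: 0.266
```

Call:
{"api": "play_rows", "payload": {"slide": [[0, 0.2, 0], [0, 0, 0], [0, 0, 0]], "yaw": [0, 0, 0], "grip": [1, 1, 1]}}

```text
time: 27.65
tool_pos: [0.3679, 0.1739, 0.0173]
tool_rot: [0.707, -0.707, 0.0, -0.0]
contact_force: [-0.2, -1.2, -2.2]
gripper_width: 0.265
```

Call:
{"api": "play_rows", "payload": {"slide": [[0, 0.1, 0], [0, 0, 0], [0, 0, 0]], "yaw": [0, 0, 0], "grip": [1, 1, 1]}}

```text
time: 27.95
tool_pos: [0.3681, 0.1739, 0.0166]
tool_rot: [0.707, -0.707, 0.0, -0.0]
contact_force: [-2.4, -0.9, 1.9]
gripper_width: 0.268
```

```bash
python3 - <<'E'
import st
from h import *
g=grab("scene");crop(g,130,280,130,240,5,"pics/w2.png")
E
```

```text
27.95 [0.3681 0.1739 0.0166] F [-2.3984 -0.8571  1.8772] w 0.2678567388488226 xdir -0.02633978087318948 tilt [ 0.0004  0.0001 -1.    ]
```

View pics/w2.png

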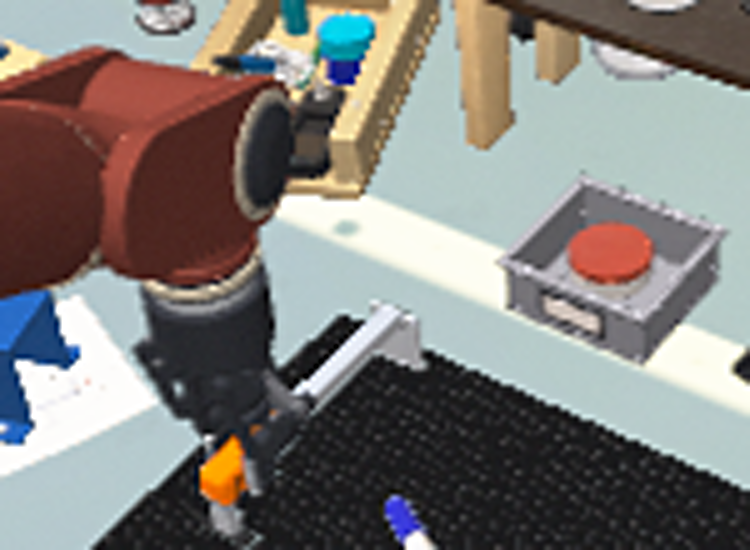

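The hook is standing and in contact. Release and retreat upward.

Call:
{"api": "play_rows", "payload": {"slide": [[0, 0, 0], [0, 0, 0], [0, 0, 0], [0, 0, 0], [0, -0.5, 0], [0, -1.5, 0], [0, -2, 0], [0, -2.5, 0], [0, -2.5, 0], [0, -2.5, 0], [0, -1.5, 0], [0, 0, 0]], "yaw": [0, 0, 0, 0, 0, 0, 0, 0, 0, 0, 0, 0], "grip": [0.3, 0, -0.2, -0.2, -0.2, -0.2, -0.2, -0.2, -0.2, -0.2, -0.2, -0.2]}}

```text
time: 29.2
tool_pos: [0.3696, 0.1743, 0.1493]
tool_rot: [0.708, -0.707, -0.002, -0.002]
contact_force: [-0.5, -0.1, 0.1]
gripper_width: 0.599
```

Call:
{"api": "play_rows", "payload": {"slide": [[0, 0, 1], [0, 0, 2], [0, 0, 2], [0, 0, 2], [0, 0, 2], [0, 0, 1], [0, 0, 0], [0, 0, 0]], "yaw": [0, 0, 0, 0, 0, 0, 0, 0], "grip": [-0.2, -0.2, -0.2, -0.2, -0.2, -0.2, -0.2, -0.2]}}

```text
time: 30.0
tool_pos: [0.3673, 0.2735, 0.1452]
tool_rot: [-0.707, 0.708, -0.001, -0.0]
contact_force: [0.4, -0.0, -0.3]
gripper_width: 0.601
```

```bash
python3 - <<'E'
import st
from h import *
g=grab("scene");cv2.imwrite("pics/x1.png",g["image"][:,:,::-1])
k=grab("side");cv2.imwrite("pics/x2.png",k["image"][:,:,::-1])
w=grab("wrist");cv2.imwrite("pics/x3.png",w["image"][:,:,::-1])
E
```

```text
30.0 [0.3673 0.2735 0.1452] F [ 0.3507 -0.0485 -0.3216] w 0.6011012510924089 xdir -0.005726884135354018 tilt [-0.0014 -0.0011 -1.    ]
```

View pics/x1.png

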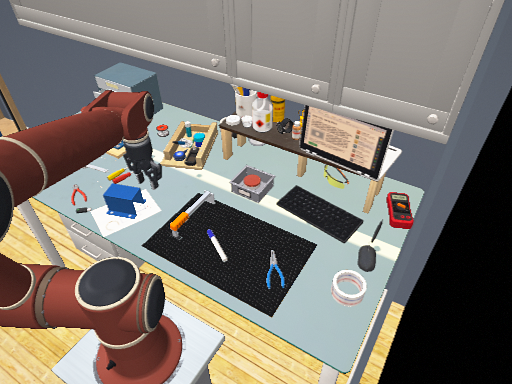

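View pics/x2.png

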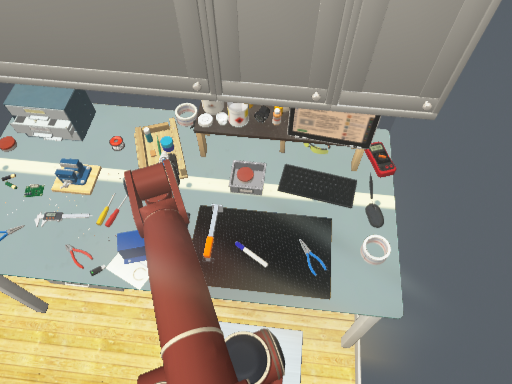

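View pics/x3.png

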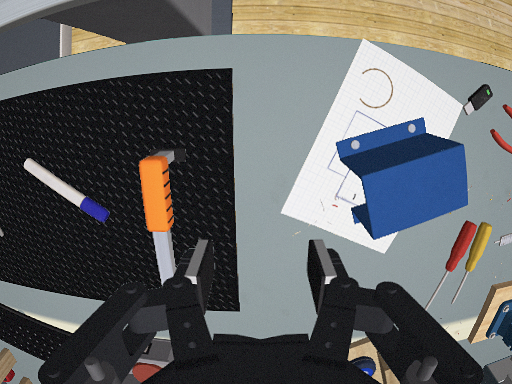

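```bash
python3 - <<'E'
from h import *
a=cv2.imread("pics/a_side.png").astype(int);b=cv2.imread("pics/x2.png").astype(int)
d=np.abs(a-b).max(2)>40
for n,(u0,u1,v0,v1) in dict(keyboard=(275,360,160,210),mouse=(362,388,172,230),tape=(355,395,232,268),pliers=(295,330,235,280),marker=(232,272,236,270),tote=(225,275,130,200),riserR=(275,385,100,160)).items():
    print(n,d[v0:v1,u0:u1].sum())
k=grab("side")
im=cv2.imread("pics/x2.png")
from plant import workorder
print(workorder.job_done())
E
```

```text
keyboard 0
mouse 0
tape 0
pliers 0
marker 0
tote 1190
riserR 0
the job is handed in; nothing more can be done
None
```

The job is handed in at about 30 s: the tote is clear of the riser and the hook is standing on the desk away from it. No verdict is reported.

1. I gripped the hook by its neck, pulled it 14 cm straight out of the garage, stood it on the mat and let go.
2. I took it again by the orange handle, 5 mm from hook_grip, and set the claw behind the tote's front lip.
3. I dragged the tote about 16 cm straight forward, unhooked it and stood the hook back on the left of the mat.

**Last checks:**
- **Tote:** its rear rim is at x ≈ 0.732 and the riser edge at 0.767, so it is about 35 mm clear, upright and square. The gripper never touched it.
- **Hook:** it stands upright and released with its claw at x ≈ 0.53, about 9 cm in front of the tote.
- **Bystanders:** the before and after side views show no pixel change for the keyboard, mouse, tape, pliers or marker.
- **Forces:** the readings stayed below about 7 N.

**What disagreed:** the wrist pictures showed the fingertips about 31 mm shorter than the stated TCP and overhang. Because of that, the first close shut on nothing just above the neck. I went 31 mm lower, the next close gripped, and I used that correction from then on. Both times, the hook was stood on the 3 mm mat rather than on bare desk.

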